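# Hold the top-heavy plate rocker at its index

### The arm

A 6-joint arm with a two-finger parallel gripper is mounted at the origin on the work surface. World frame = base frame: x ahead of the robot, y to its left, z up, the work surface at z = 0. Lengths are in mm, angles in degrees, forces in N, time in s.
With the tool pointing down it reaches from about 350 to 850 mm from the base axis. Payload 8.1 kg.
Tool frame: the origin (TCP) lies on the centre line of the jaws, within the pads' length; the fingertips stand 19 mm ahead of it and the grasp point (between the pads) is the TCP (r.tip_reach is the z of the fingertips in the tool frame, in mm); z points along the fingers, y is the line along which they close (so a half turn about z gives the same grasp; the last joint's range is limited). The gripper opens to 85 mm and grips with 20 to 120 N. Pads are 22 mm wide; open, the fingers measure 114 mm over their backs; the gripper's body (76 mm by 85 mm) begins 54 mm behind the grasp point. The pads swing forward as they close: fully open they stand 13 mm farther back than shut.
Start: joints at [-71.356, 7.471, 85.268, -0, 87.261, -4.893], TCP at [239.626, -550.077, 250.292] pointing down, gripper open.
Joint ranges: [-169.43, 169.43], [-51.17, 129.36], [1.28, 143.12], [-76.62, 256.62], [0, 156.53], [-152.29, 152.29]. Speed limits (degrees/s): [136.94, 136.94, 159.86, 180, 180, 180].

### API

Orientations are given as [roll, pitch, yaw] about the fixed x, y, z axes, in that order (R = Rz(yaw) Ry(pitch) Rx(roll)).
In Python, from bench import r gives the robot as it stands. The module is installed in compiled form; this text tells all that it offers.
- The arm moves only by the shell command python3 -m handwheel 'ROWS' [FORCE]. ROWS is JSON, a list of rows, each a list of 7 numbers: the shift along the tool's x, y, z in m, then the turn, a rotation vector about the tool's x, y, z in degrees, then the finger opening in m, from 0 to 0.0854. In form: [[tx, ty, tz, ax, ay, az, claw], ...]. A call has 1 to 8 rows; each row shifts and turns the commanded pose from where the row before left it, along the tool's axes as they then stand; what a row does not reach is not made up. A row lasts 1/12 s, in which the tool goes at most 41.7 mm and 7.16 degrees, less where a joint would pass 70% of its speed; a pose out of reach is approached as far as the arm can. A call with a gripper value outside its range is refused whole. The fingers move at their own pace and stop on an object; FORCE is the grip in N (left out, the last holds). Time passes only in rows, so rows that do not move let the fingers close. It gives the time, the measured TCP pose, the force, the opening and the grip force at its end, in the units of the state.
- r.sense(): the state, without advancing time (a new reading comes with each control period).
- r.snapshot(name): name is "side" or "top" or "wrist"; returns (picture, depth): 480x640x3 uint8, blue, green, red; 480x640 float32, mm along the optical axis (not along the pixel's ray), 0 where there is no reading.
- r.calibration(name): a dict with "vfov" (degrees; the focal length in pixels is half the picture's height over the tangent of half this angle, whatever the lens; pixels are square), "cx", "cy" (the principal point, pixels), "dist" ([k1, k2, p1, p2, k3] as OpenCV has them; the pictures are not rectified), "rvec" (rotation vector, rad) and "tvec" (3), from world to camera coordinates, as OpenCV has them; the wrist camera has in their place "tool_from_camera" (4x4, takes a point from camera to tool coordinates, whose origin is the TCP and whose axes are the flange's). Camera axes: x right, y down, z forward; pixel columns grow to the right and rows downward; lengths in mm; the calibration is good to about 2 mm. A picture is of the moment at which its call begins: read the wrist's pose just before it. calibration takes no time and is no camera call.
- r.hand_in(): hands the job in; it is judged then, once.
The state is a dict: "time": time; "joint_pos": joint angles; "qd": joint speeds; "joint_efforts": joint torques, N m; "tool_pos": TCP position; "tcp_rot": TCP orientation; "ft_force": force on the tool from outside, world axes, zero at the start; "wrist_torque": the same for the moment, N m; "finger_gap": finger opening in mm; "grip_force": force on a finger pad.
Only numpy, scipy, OpenCV 4.12 (cv2) and the standard library are available. Lean on these libraries where they do the work, as an engineer would, in place of code of your own. Each camera call takes 0.05 s, during which the arm holds its last target. There are 200 camera calls.

### The job

The tray of the plate rocker, loaded with a tall stack of well plates, lies tipped over on one side. Working it only by the rubber grip of its spring lever (do not touch the tray or the plates, and do not shift the index), bring the pointer in line with the steel index tab and keep it there, within about 10 mm at the pointer's tip, for 8 seconds without a break so that the cells settle evenly; then let the tray down gently onto the side where it lay, without letting it bang on either stop, and let go of the lever. Leave the single well plate and the pen that lie beside the rocker where they are.

Things in the scene. Friction and masses are not known exactly. Their poses are not given: they have to be found in the camera images.
- rocker_base: Fixed housing: black box 180 (x) x 250 (y) x 45 mm, grey uprights at x = -98 and +98 mm. Origin under its centre, on the bench. The pivot axis runs along its x, 120 mm above the bench, at y = 0; the tray rocks towards +y or -y. The lever is on the -x side (towards the robot), pointer, scale and index on the +x side.
- rocker (a joint): Tilt of the tray, rad: 0 level, positive leans the stack and pointer towards +y of rocker_base. Stops at -0.22 and 0.22; starts at rest on -0.22. Nominal inertia 0.051 kg m2, damping 0.03 N m s/rad, hardly any friction. Top-heavy: gravity tips it away from level with 0.41 N m per rad (load +-10 percent) plus a constant -0.08 to +0.05 N m (stack off-centre).
- lever (a joint): Angle of the spring lever (120 g) relative to the tray, rad, positive towards +y; lever from vertical = rocker + lever. It turns about the same pivot axis and acts on the tray only through a torsion spring, nominally 0.22 N m/rad, slack at 0. With the lever held still the tray falls over, its error growing e-fold in about 0.6 s. Limits -1.2 and 1.2.
- lever_grip (a point): Point to hold on the axis of the rubber grip, a lying cylinder 28 mm thick, 70 mm long, along the pivot axis, 140 mm from it, on top of the lever arm; 160 mm to the -x side of rocker_base's origin, about mid-grip. The arm (16 mm wide) carries the grip at its +x end. It moves on an arc of 140 mm radius; pinch it from above along rocker_base's y.
- index (a joint): Angle of the index tab about the pivot axis, rad, same sense as joint rocker: the pointer is in line when joint rocker equals joint index. Between -0.07 and 0.07, stays put during the task.
- index_tip (a point): Lower end of the steel index tab (12 mm wide bar), 165 mm from the pivot axis, 132 mm to the +x side of rocker_base's origin.
- pointer_tip (a point): Upper end of the black pointer (10 mm wide bar) fixed to the tray, 165 mm from the pivot axis, 118 mm to the +x side of rocker_base's origin, in front of the white scale.
- tray: Aluminium platform 150 (x) x 360 (y) x 8 mm with a dark steel weight 44 mm thick under each end and a stack of six well plates (86 x 128 mm, top 128 mm above the pivot axis). Origin on the pivot axis; turns with joint rocker.
- spare_plate: Bystander: a single well plate, 128 x 86 x 20 mm, lying beside the rocker; origin under its centre.
- marker: Bystander: black marker pen, 16 mm thick, 130 mm long, lying; origin at its underside, middle.

How it is judged (in metres and radians):
On the way:
1. the pointer is kept in line with the index tab (within 0.06 rad, 10 mm at the tip) for 8 s (angle between the z axis of tray and the z axis of index_tip, either way round below 0.06 rad), for 8 s.
At the end, for the whole second after the job is handed in: After the 8 s hold, the tray lies at rest (under 0.05 rad/s) on the stop where it started (joint rocker below -0.2 rad), with the lever let go (value of joint rocker below -0.2 rad and velocity of joint rocker between -0.05 and 0.05 rad/s); the robot touches nothing.
It fails at once if the tray bangs on a stop (reaches the last 0.03 rad before a stop at more than 0.3 rad/s) ((value of joint rocker below -0.19 rad and velocity of joint rocker below -0.3 rad/s) or (value of joint rocker above 0.19 rad and velocity of joint rocker above 0.3 rad/s)).
It fails at once if the robot touches the tray, the plates or the pointer (over 0.5 N) (contact force between any of the arm, the fingers and tray above 0.5 N).
It fails at once if the index tab is shifted by more than 5 mm (distance of index_tip from where it was at the start of the episode above 0.005 m).
It fails at once if the single well plate or the pen beside the rocker is moved by more than 40 mm (distance of any of spare_plate, marker from where it was at the start of the episode above 0.04 m).
It also fails if it takes over 72 s, if anything falls off the work surface, if the arm or the gripper's body presses on something with over 40 N, if the wrist force passes 120 N, or if a joint passes its speed limit or range.

## Working session

There is one attempt and no reset: what is moved stays moved. The work goes in short steps, Python scripts to look and compute and a shell command to move; the robot and the scene stay as the last step left them, time stands still between calls to the robot, and variables do not carry over. Pictures are saved under pics/ and viewed, at most 10 in all, crops included, and the job is handed in when it is done.

```bash
mkdir -p pics
cat > h.py <<'E'
import numpy as np, cv2
from bench import r
def cal(n):
    c=r.calibration(n); f=240/np.tan(np.radians(c['vfov'])/2)
    return np.array([[f,0,c['cx']],[0,f,c['cy']],[0,0,1]]),np.array(c['dist'],float),c
def proj(n,P):
    K,d,c=cal(n); return cv2.projectPoints(np.array(P,float).reshape(-1,3),np.array(c['rvec'],float),np.array(c['tvec'],float),K,d)[0][:,0]
def ray(n,uv):
    K,d,c=cal(n); q=cv2.undistortPoints(np.array(uv,float).reshape(-1,1,2),K,d)[:,0]
    R=cv2.Rodrigues(np.array(c['rvec'],float))[0]; t=np.array(c['tvec'],float).ravel()
    return -R.T@t,np.c_[q,np.ones(len(q))]@R
def onz(n,uv,z):
    o,D=ray(n,uv); return o+D*((z-o[2])/D[:,2])[:,None]
E
python3 - <<'E'
from h import *
for n in('side','top'):
    p,d=r.snapshot(n); cv2.imwrite(f'pics/{n}0.png',p); np.save(n+'0.npy',d)
    K,ds,c=cal(n); print(n,K[0,0],c['cx'],c['cy'],ds,ray(n,[[320,240]]))
print(r.sense())
E
```

```text
side 499.8219214435678 316.8318030280225 253.8169636813708 [-0.03530733  0.          0.          0.          0.        ] (array([ 531.57724689, -737.91830315,  698.78485992]), array([[ 0.09562691,  0.82510423, -0.55755082]]))
top 485.3799425132231 322.24846889987754 240.35948477807915 [-0.12390988  0.          0.          0.          0.        ] (array([ 411.97542138,  -16.35589713, 1011.07213487]), array([[ 0.20541824,  0.02948225, -0.97824136]]))
{'time': 0.1, 'joint_pos': array([-7.13561059e+01,  7.51122276e+00,  8.53226607e+01, -5.05086511e-04,
        8.72614475e+01, -4.89229329e+00]), 'qd': array([ 0.06522639, -0.08072018, -0.15972726,  0.07753495,  0.04003285,
        0.00082935]), 'joint_efforts': array([ 2.00016343e-04, -5.70951784e+01, -5.01943123e+01, -1.71368365e-04,
        8.08861165e-03, -6.34240837e-05]), 'tool_pos': array([ 239.4747416 , -549.63759216,  249.34833022]), 'tcp_rot': array([-1.79904973e+02, -7.62746758e-03,  2.35362056e+01]), 'ft_force': array([-0.37440442, -0.57183502,  0.60883955]), 'wrist_torque': array([-0.04712949,  0.03407439, -0.00884761]), 'grip_force': 0.0, 'finger_gap': 85.15365496884837}
```

View pics/side0.png

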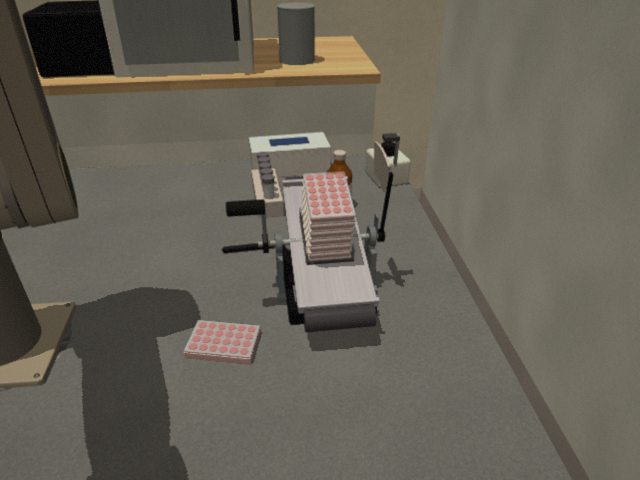

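View pics/top0.png

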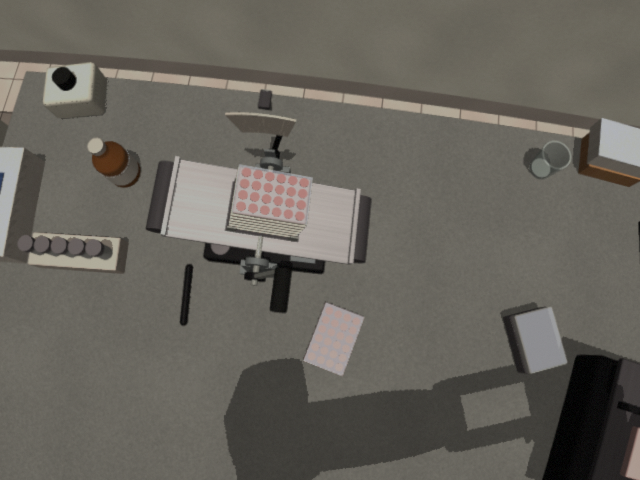

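```bash
cat >> h.py <<'E'
def cloud(n,d):
    v,u=np.mgrid[0:480,0:640]; K,ds,c=cal(n)
    q=cv2.undistortPoints(np.c_[u.ravel(),v.ravel()].astype(float).reshape(-1,1,2),K,ds)[:,0]
    P=np.c_[q,np.ones(len(q))]*d.reshape(-1,1)
    R=cv2.Rodrigues(np.array(c['rvec'],float))[0]
    return ((P-np.array(c['tvec'],float).ravel())@R).reshape(480,640,3)
E
python3 - <<'E'
from h import *
p=cv2.imread('pics/top0.png'); W=cloud('top',np.load('top0.npy'))
hsv=cv2.cvtColor(p,cv2.COLOR_BGR2HSV)
for n,(u,v) in dict(bench=(200,400),bench2=(450,200),tray1=(190,200),tray2=(335,220),stack=(270,195),grip=(281,288),gripb=(281,275),gripc=(279,305),ptip=(278,138),ptip2=(277,142),pbase=(272,160),idx=(265,100),idx2=(265,106),scale=(260,122),pen=(187,294),plate=(335,338)).items():
    print(n,W[v,u].round(1),p[v,u])
# tray plane / rectangle
m=(W[...,2]>60)&(W[...,2]<215)&(hsv[...,1]<40)&(hsv[...,2]>100); m[:140]=0;m[275:]=0;m[:,:150]=0;m[:,375:]=0
P=W[m]
for i in range(6):
    A=np.c_[P[:,:2],np.ones(len(P))]; k=np.linalg.lstsq(A,P[:,2],rcond=None)[0]; e=P[:,2]-A@k; P=P[abs(e)<max(4,2*e.std())]
print('plane',k,len(P),e.std())
rc=cv2.minAreaRect(P[:,:2].astype(np.float32)); print(rc)
gm=(W[...,2]>215)&(W[...,2]<300)&(hsv[...,2]<60); gm[:262]=0;gm[330:]=0;gm[:,:262]=0;gm[:,300:]=0
G=W[gm]; print('grip',len(G),G.min(0),G.max(0),cv2.minAreaRect(G[:,:2].astype(np.float32)))
sm=(W[...,2]>215)&(W[...,2]<275); sm[:160]=0;sm[240:]=0;sm[:,:225]=0;sm[:,320:]=0
S=W[sm]; print('stack',cv2.minAreaRect(S[:,:2].astype(np.float32)),S.mean(0))
cv2.imwrite('pics/crop1.png',cv2.resize(p[80:325,160:370],None,fx=2.4,fy=2.4,interpolation=cv2.INTER_CUBIC))
E
```

```text
bench [261.8 211.   -1.7] [ 98 106 108]
bench2 [ 752.6 -256.5   -2.8] [ 95 103 105]
tray1 [634.5 258.9 153.6] [172 177 177]
tray2 [648.5 -12.3  92. ] [163 168 175]
stack [637.1  98.9 244.1] [162 166 177]
grip [486.2  56.1 258.3] [19 21 24]
gripb [506.3  59.1 259. ] [20 23 23]
gripc [459.8  55.4 256.3] [17 22 24]
ptip [753.9 107.  209.6] [11  9  7]
ptip2 [755.4 111.  187.1] [6 6 7]
pbase [737.9 122.2 138.2] [107 110 108]
idx [754.5 115.4 346.3] [57 57 62]
idx2 [745.3 114.  344.8] [55 56 60]
scale [744.2 128.3 288.4] [66 73 80]
pen [470.6 271.3  14.1] [17 15 17]
plate [424.5 -43.8  18.4] [156 156 163]
plane [-5.91626209e-03  2.23861816e-01  9.89633701e+01] 8971 1.5640005857159913
((627.298828125, 121.46190643310547), (207.4177703857422, 356.0766296386719), 1.5405353307724)
grip 767 [449.32499962  43.12320998 219.29240751] [519.43380405  76.37916308 261.14217864] ((484.3128967285156, 59.71851348876953), (70.32171630859375, 31.424182891845703), 2.0086400508880615)
stack ((639.2664184570312, 98.61279296875), (86.40514373779297, 131.27882385253906), 0.6927535533905029) [636.25440072  97.17082379 242.57545712]
```

View pics/crop1.png

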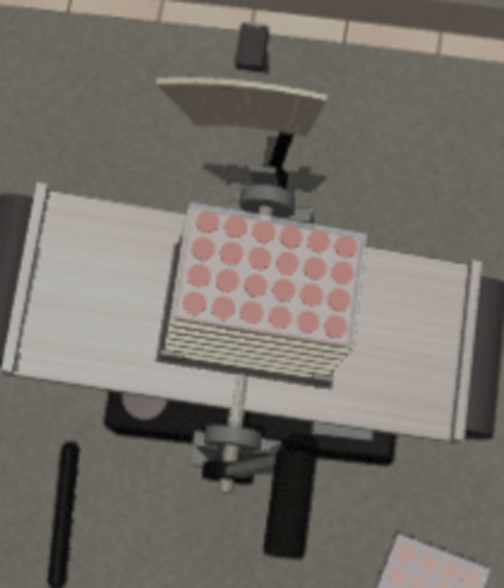

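The side view shows the tray tipped toward −y, with the grip at about (245,208), the pointer at (388,190) and the index tab at (395,150). In the top view the grip is at (281,288), the pointer tip at (278,138), the index tab at (265,100), the pen at (187,294) and the spare plate at (335,338). This puts the base at about (644,126), yaw about 1.8°.

```bash
python3 -m handwheel '[[0,0,-0.035,0,0,5.43,0.0854],[0,0,-0.035,0,0,5.43,0.0854],[0,0,-0.035,0,0,5.43,0.0854],[0,0,-0.035,0,0,5.43,0.0854]]' 30
python3 -m handwheel '[[0.0165,-0.0376,0,0,0,0,0.0854],[0.0165,-0.0376,0,0,0,0,0.0854],[0.0165,-0.0376,0,0,0,0,0.0854],[0.0165,-0.0376,0,0,0,0,0.0854],[0.0165,-0.0376,0,0,0,0,0.0854],[0.0165,-0.0376,0,0,0,0,0.0854],[0.0165,-0.0376,0,0,0,0,0.0854],[0.0165,-0.0376,0,0,0,0,0.0854]]'
python3 -m handwheel '[[0.0165,-0.0376,0,0,0,0,0.0854],[0.0165,-0.0376,0,0,0,0,0.0854],[0.0165,-0.0376,0,0,0,0,0.0854],[0.0165,-0.0376,0,0,0,0,0.0854],[0.0165,-0.0376,0,0,0,0,0.0854],[0.0165,-0.0376,0,0,0,0,0.0854],[0.0165,-0.0376,0,0,0,0,0.0854],[0.0,0,0,0,0,0,0.0854]]'
cat >> h.py <<'E'
from scipy.spatial.transform import Rotation as Ro
PSI=np.radians(1.8); O=np.array([644.,126.,0]); 
EX=np.array([np.cos(PSI),np.sin(PSI),0]); EY=np.array([-np.sin(PSI),np.cos(PSI),0]); EZ=np.array([0,0,1.])
def pose(phi,rad=140,xo=-160):
    rd=np.sin(phi)*EY+np.cos(phi)*EZ
    z=-rd; x=EX; return O+xo*EX+120*EZ+rad*rd, np.c_[x,np.cross(z,x),z]
def need(phi,rad=140,xo=-160):
    s=r.sense(); R=Ro.from_euler('xyz',s['tcp_rot'],degrees=True).as_matrix(); p,T=pose(phi,rad,xo)
    print('t',s['time'],'tcp',s['tool_pos'].round(1),s['tcp_rot'].round(1),'shift mm',(R.T@(p-s['tool_pos'])).round(1),'turn',np.degrees(Ro.from_matrix(R.T@T).as_rotvec()).round(2),'target',p.round(1),'f',s['ft_force'].round(2))
E
python3 -c "
from h import *
need(-.45,240);need(-.45)"
```

```text
time: 0.43
tool_pos: [239.5, -549.6, 391.1]
tcp_rot: [-179.9, 0.0, 1.6]
ft_force: [1.0, -1.5, -0.0]
finger_gap: 85.7
grip_force: 0.0
time: 1.1
tool_pos: [362.1, -243.3, 389.9]
tcp_rot: [-180.0, 0.0, 1.8]
ft_force: [1.0, 0.9, 0.1]
finger_gap: 85.4
grip_force: 0.0
time: 1.77
tool_pos: [470.1, 27.8, 389.3]
tcp_rot: [-179.8, 0.0, 2.2]
ft_force: [1.2, -0.8, 0.5]
finger_gap: 85.4
grip_force: 0.0
t 1.7667 tcp [470.1  27.8 389.3] [-179.8    0.     2.2] shift mm [16.9 12.  53.2] turn [25.62  0.14  0.38] target [487.4  16.6 336.1] f [ 1.17 -0.84  0.53]
t 1.7667 tcp [470.1  27.8 389.3] [-179.8    0.     2.2] shift mm [ 17.3 -31.2 143.3] turn [25.62  0.14  0.38] target [486.   60.1 246.1] f [ 1.17 -0.84  0.53]
```

```bash
python3 -m handwheel '[[0.0085,0.006,0.0266,0,0,0,0.0854],[0.0085,0.006,0.0266,0,0,0,0.0854],[0,0,0,6.4,0,0,0.0854],[0,0,0,6.4,0,0,0.0854],[0,0,0,6.4,0,0,0.0854],[0,0,0,6.4,0,0.4,0.0854],[0,0,0,0,0,0,0.0854]]' 30
python3 - <<'E'
from h import *
need(-.45)
p,d=r.snapshot('top'); cv2.imwrite('pics/top1.png',p); np.save('top1.npy',d)
cv2.imwrite('pics/top1c.png',cv2.resize(p[80:380,140:390],None,fx=2,fy=2))
E
```

```text
time: 2.35
tool_pos: [485.9, 8.0, 334.8]
tcp_rot: [-154.0, 0.4, 1.2]
ft_force: [0.3, -0.8, -0.4]
finger_gap: 85.6
grip_force: 0.0
t 2.35 tcp [485.9   8.  334.8] [-154.     0.4    1.2] shift mm [  1.8  -7.9 102.5] turn [-0.22  0.09 -0.72] target [486.   60.1 246.1] f [ 0.3  -0.79 -0.36]
```

View pics/top1c.png

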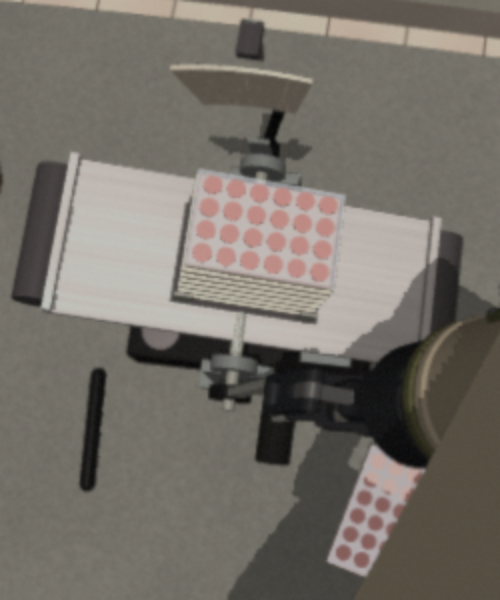

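Crop shows the open jaws beside the grip at (285,430), the pointer and stack unoccluded. Now a close look at the index.

Run:
```python
from h import *
t=cv2.imread('pics/top1.png'); s=cv2.imread('pics/side0.png')
a=cv2.resize(t[85:175,220:310],(540,540),interpolation=cv2.INTER_CUBIC)
b=cv2.resize(s[120:250,362:412],(208,540),interpolation=cv2.INTER_CUBIC)
cv2.imwrite('pics/idx.png',np.hstack([a,b])*1)
W=cloud('top',np.load('top1.npy')); Ws=cloud('side',np.load('side0.npy'))
def loc(P): q=P-O; return np.array([q@EX,q@EY,q[2]]).round(0).astype(int)
for v in range(92,166,3): print(v,[(u,*loc(W[v,u])) for u in (262,265,268,275,278)])
for v in (134,137,140,145,150,155,160,165,170,175,180,190,200): 
    row=Ws[v,382:402]; L=[(382+i,*loc(P)) for i,P in enumerate(row) if abs(loc(P)[0]-125)<40 and abs(loc(P)[1])<80]; print(v,L[::2])
```

```text
92 [(262, np.int64(123), np.int64(-8), np.int64(346)), (265, np.int64(125), np.int64(-12), np.int64(344)), (268, np.int64(-236), np.int64(-135), np.int64(1011)), (275, np.int64(721), np.int64(150), np.int64(-751)), (278, np.int64(724), np.int64(139), np.int64(-753))]
95 [(262, np.int64(118), np.int64(-8), np.int64(346)), (265, np.int64(119), np.int64(-13), np.int64(344)), (268, np.int64(119), np.int64(-17), np.int64(346)), (275, np.int64(305), np.int64(28), np.int64(1)), (278, np.int64(307), np.int64(21), np.int64(-2))]
98 [(262, np.int64(113), np.int64(-9), np.int64(346)), (265, np.int64(114), np.int64(-13), np.int64(346)), (268, np.int64(115), np.int64(-18), np.int64(344)), (275, np.int64(297), np.int64(26), np.int64(2)), (278, np.int64(300), np.int64(20), np.int64(-3))]
101 [(262, np.int64(109), np.int64(-10), np.int64(345)), (265, np.int64(108), np.int64(-14), np.int64(346)), (268, np.int64(109), np.int64(-19), np.int64(345)), (275, np.int64(291), np.int64(26), np.int64(-1)), (278, np.int64(291), np.int64(19), np.int64(0))]
104 [(262, np.int64(103), np.int64(-11), np.int64(347)),
[... 8258 characters left out ...]
64(280)), (392, np.int64(116), np.int64(-44), np.int64(279))]
180 [(382, np.int64(101), np.int64(-33), np.int64(264)), (384, np.int64(101), np.int64(-48), np.int64(271)), (386, np.int64(104), np.int64(-51), np.int64(272)), (389, np.int64(113), np.int64(-41), np.int64(267)), (391, np.int64(116), np.int64(-42), np.int64(267))]
190 [(382, np.int64(102), np.int64(-36), np.int64(244)), (384, np.int64(103), np.int64(-46), np.int64(249)), (387, np.int64(112), np.int64(-35), np.int64(243)), (389, np.int64(116), np.int64(-34), np.int64(242))]
200 [(384, np.int64(113), np.int64(-18), np.int64(211)), (386, np.int64(113), np.int64(-31), np.int64(218)), (388, np.int64(117), np.int64(-32), np.int64(219))]
```

View pics/idx.png

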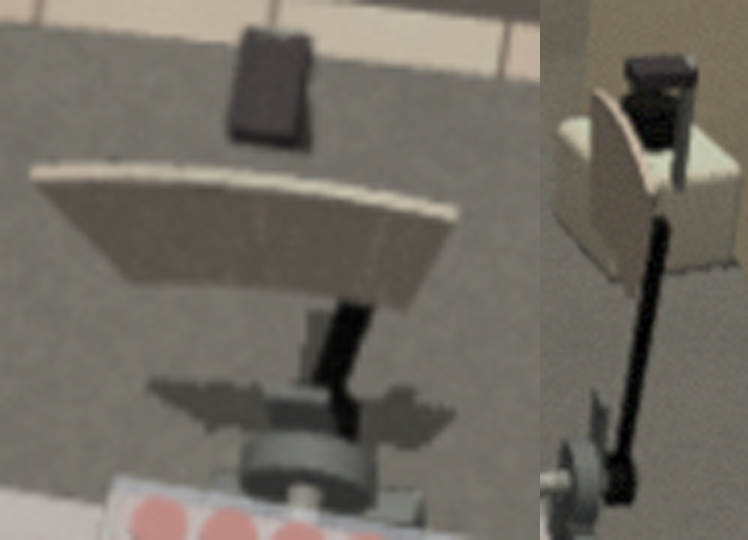

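The left half shows the index bracket at about (264,99), the scale spanning u=225–296, the pointer at (277,140) and the far pivot washer centred at (271,162). I'll refine the pivot axis from the two washers.

Run:
```python
from h import *
W=cloud('top',np.load('top0.npy'))
L=np.einsum('ijk,lk->ijl',W-O,np.array([EX,EY,EZ]))
for v in (158,159,160,161,162,163,164): # far washer
    m=[(u,L[v,u]) for u in range(250,295) if abs(L[v,u,2]-128)<22 and 80<L[v,u,0]<125]; print(v,m[0][0],m[-1][0],m[0][1].round(1),m[-1][1].round(1))
for v in range(256,272,2):
    m=[(u,L[v,u]) for u in range(238,275) if abs(L[v,u,2]-128)<22]; 
    if m: print(v,m[0][0],m[-1][0],m[0][1].round(1),m[-1][1].round(1))
for v in range(272,286,3):
    m=[(u,*L[v,u].round(0)) for u in range(248,264)if L[v,u,2]>60]; print(v,*[(int(a),int(b),int(c),int(d)) for a,b,c,d in m])
v=115
for u in (225,227,230,260,290,293,295,297): print(u,[(L[vv,u].round(0)) for vv in (113,115,118)])
bx=(L[...,2]>335)&(L[...,2]<352)&(L[...,0]>90)&(L[...,0]<145); print('block',cv2.minAreaRect(L[bx][:,:2].astype(np.float32)),L[bx].mean(0))
st=(L[...,2]>215)&(L[...,2]<275)&(abs(L[...,0])<62)&(abs(L[...,1])<110); st[:160]=0; st[240:]=0
print('stack',cv2.minAreaRect(L[st][:,:2].astype(np.float32)))
tr=(L[...,2]>85)&(L[...,2]<160)&(abs(L[...,0])<95)&(abs(L[...,1])>75)&(abs(L[...,1])<171)
for sg in(-1,1):
  for ya in (90,120,150):
    q=L[tr&(abs(L[...,1]*sg-ya)<8)]; print('tray',sg*ya,np.percentile(q[:,0],[.5,99.5]),q[:,2].mean())
```

```text
158 261 278 [ 99.   16.4 129.2] [107.8 -14.5 115. ]
159 260 279 [ 98.7  18.9 124.3] [ 99.4 -19.  132.1]
160 260 280 [ 96.7  18.7 124.1] [ 98.1 -21.  130.7]
161 260 282 [ 92.8  17.5 128.9] [ 99.6 -24.  122.2]
162 260 282 [ 91.4  17.6 127.1] [ 96.8 -24.6 124.3]
163 260 282 [ 88.9  17.1 128.4] [ 96.2 -24.3 120.4]
164 260 282 [ 88.2  17.4 124.7] [ 94.9 -24.3 118.4]
256 255 260 [-91.8   3.3 121.6] [-91.   -6.2 122.6]
258 246 260 [-98.8  17.9 131.1] [-96.9  -8.6 136.1]
260 245 267 [-101.9   20.2  125.2] [-97.8 -20.7 126.8]
262 245 268 [-106.2   19.   129.4] [-101.2  -23.   126.5]
264 245 268 [-109.    19.6  123.3] [-104.2  -22.8  121.1]
266 252 268 [-109.5    8.2  110.2] [-107.7  -23.   119.5]
268 253 259 [-114.8    3.8  122.9] [-113.3   -6.9  120.1]
270 253 258 [-118.7    3.2  123.9] [-117.7   -6.1  123.8]
272 (248, -125, 10, 137) (249, -125, 8, 137) (250, -125, 5, 141) (251, -125, 4, 140) (252, -125, 2, 139) (253, -124, 0, 139) (254, -122, 0, 126) (255, -122, -2, 128) (256, -122, -3, 124) (257, -121, -5, 123) (258, -121, -6, 119) (261, -127, -18, 168) (262, -127, -21, 177) (263, -128, -2
[... 1679 characters left out ...]
53., -25.,  -2.])]
297 [array([266., -28.,  -2.]), array([261., -29.,  -2.]), array([254., -29.,  -2.])]
block ((114.41886901855469, -12.442913055419922), (17.09954261779785, 31.364425659179688), 88.99881744384766) [112.74846546 -12.97222492 344.55516978]
stack ((-5.5915069580078125, -27.224990844726562), (131.27883911132812, 86.40519714355469), 88.89274597167969)
tray -90 [-80.89770509  67.35574339] 103.05082837017036
tray -120 [-81.06370774  68.00760532] 96.36131691698054
tray -150 [-80.95440926  67.70106988] 89.65717345199106
tray 90 [-79.06309067  69.88666793] 143.5139908062943
tray 120 [-79.01724593  69.22483394] 150.16803163027404
tray 150 [-78.61163668  70.52756036] 156.57907251898433
```

```bash
sed -i 's/^PSI=.*/PSI=np.radians(1.37); O=np.array([638.4,123.3,0]);/' h.py
cat >> h.py <<'E'
def loc(P): return (P-O)@np.array([EX,EY,EZ]).T
def theta():
    t=r.sense()['time']; p,d=r.snapshot('top'); L=loc(cloud('top',d)[120:290,140:300]).reshape(-1,3)
    m=(abs(L[:,0])<60)&(L[:,1]>112)&(L[:,1]<162)&(abs(L[:,2]-120)<50)
    y,z=L[m,1],L[m,2]-122.4+CB; s=-np.median(z/y)
    k=abs(z+s*y)<6; return t,np.arctan(-(y[k]@z[k])/(y[k]@y[k])),k.sum(),p
CB=0.
def phim(s): q=loc(s['tool_pos']); return np.arctan2(q[1],q[2]-120),np.hypot(q[1],q[2]-120),q[0]
E
python3 - <<'E'
from h import *
print(theta()[:3],theta()[:3]); need(-.45,140,-156)
E
```

```text
(2.4, np.float64(-0.22220222543454993), np.int64(1747)) (2.45, np.float64(-0.22261136972522005), np.int64(1754))
t 2.5 tcp [486.4   9.6 336.7] [-154.5    0.2    1.4] shift mm [ -1.   -5.4 103. ] turn [ 0.32  0.19 -0.07] target [483.9  58.7 246.1] f [ 0.19 -0.31  0.28]
```

```bash
sed -i 's/^CB=0./CB=-0.3/' h.py
python3 -m handwheel '[[0,-0.001,0.02,0,0,0,0.0854],[0,-0.001,0.02,0,0,0,0.0854],[0,-0.001,0.02,0,0,0,0.0854],[0,-0.001,0.02,0,0,0,0.0854],[0,-0.001,0.02,0,0,0,0.0854],[0,0,0.003,0,0,0,0.0854],[0,0,0,0,0,0,0.0854]]' 25
python3 -m handwheel '[[0,0,0,0,0,0,0.015],[0,0,0,0,0,0,0.015],[0,0,0,0,0,0,0.015],[0,0,0,0,0,0,0.015],[0,0,0,0,0,0,0.015],[0,0,0,0,0,0,0.015],[0,0,0,0,0,0,0.015],[0,0,0,0,0,0,0.015]]' 25
python3 - <<'E'
from h import *
need(-.45,140,-156); s=r.sense(); print(phim(s),s['finger_gap'],s['grip_force'])
t,th,n,p=theta(); print(th,n); cv2.imwrite('pics/g.png',cv2.resize(p[80:380,140:390],None,fx=2,fy=2))
E
```

```text
time: 3.08
tool_pos: [484.2, 60.5, 245.9]
tcp_rot: [-154.5, 0.2, 1.6]
ft_force: [0.5, 0.5, 0.8]
finger_gap: 85.6
grip_force: 0.0
time: 3.75
tool_pos: [485.4, 58.6, 247.1]
tcp_rot: [-154.4, 0.1, 1.4]
ft_force: [0.0, -2.2, 5.5]
finger_gap: 27.0
grip_force: 25.7
t 3.75 tcp [485.4  58.6 247.1] [-1.544e+02  1.000e-01  1.400e+00] shift mm [-1.5  0.3  1. ] turn [0.21 0.09 0.01] target [483.9  58.7 246.1] f [ 0.03 -2.21  5.51]
(np.float64(-0.4475408178446283), np.float64(141.02445069046087), np.float64(-154.46022727459868)) 26.980702287525567 25.688965916633606
-0.22050400759041197 1740
```

View pics/g.png

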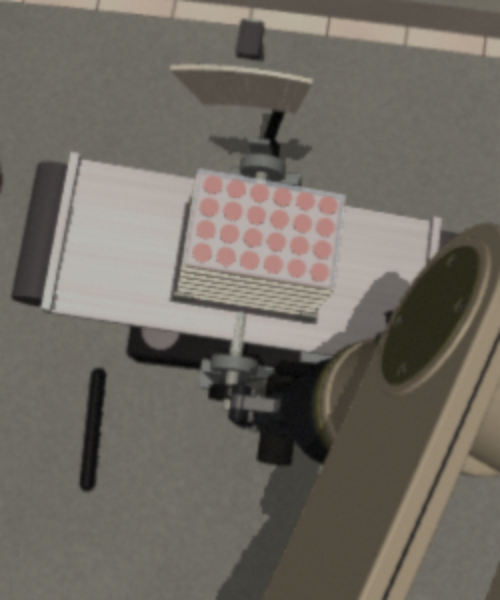

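Gripped (gap 27 mm, grip 26 N) at about crop (260,400), with the left half of the tray in clear view. Now the filter and planner.

```bash
cat > step.py <<'E'
import sys,os,json,warnings
from h import *
from scipy.optimize import lsq_linear
# usage: step.py refEnd refRate nrows d1 d2  (d: deg/row executed in the two halves of the last call)
ref,rate,n,d1,d2=[float(a) for a in sys.argv[1:6]]; n=int(n); N=20000; g=np.random.default_rng(); dt=1/120
def acc(X,phi): return (X[3]*X[0]+X[2]+X[4]*(phi-X[0])-.03*X[1])/.051
def adv(X,phi):
    X[1]+=acc(X,phi)*dt; X[0]+=X[1]*dt
    h=X[0]<-.22; X[0][h]=-.22; X[1][h]=np.maximum(X[1][h],0)
    h=X[0]>.22; X[0][h]=.22; X[1][h]=np.minimum(X[1][h],0)
s=r.sense(); phi=phim(s)[0]
if os.path.exists('pf.npz'):
    f=np.load('pf.npz'); X=f['X'];t=float(f['t']);p0=float(f['phi']);tr=float(f['ref'])
else: X=np.array([np.full(N,-.22),np.zeros(N),g.uniform(-.085,.055,N),g.normal(.41,.02,N),g.normal(.22,.006,N)]);t=s['time'];p0=phi;tr=-.22
prof=p0+np.r_[0,np.cumsum(np.repeat(np.radians([d1,d2]),n//2))]; err=phi-prof[-1]; T0=t; lag=.03
def ph(t): return np.interp(t-lag-T0,np.arange(n+1)/12,prof)+err*min(1,(t-T0)*12/max(n,1))
def to(t1):
    global t
    while t<t1-1e-4:
        adv(X,ph(t)); X[1]+=g.normal(0,.001,N); t+=dt
for i in range(2):
    tm,th,k,p=theta(); to(tm)
    if k<200: print('FEW',k); continue
    w=np.exp(-.5*np.clip(((X[0]-th)/.004)**2,0,60)); pr=(X[:,:]@np.full(N,1/N)); 
    if i==0: print('pred',pr[:2].round(4))
    print('meas',round(th,4),k)
    w/=w.sum(); idx=np.searchsorted(np.cumsum(w),(np.arange(N)+g.random())/N).clip(0,N-1); X=X[:,idx]
    X[2:]+=g.normal(size=(3,N))*np.maximum(X[2:].std(1),[.0006,.002,.0005])[:,None]*.15
    mv=X[0]>-.2199; X[0][mv]+=g.normal(0,.0005,mv.sum()); X[1][mv]+=g.normal(0,.001,mv.sum())
s=r.sense(); to(s['time']); phi,rad,xo=phim(s); err=phi-prof[-1]
x=X.mean(1); print('t',round(s['time'],2),'x',x.round(4),'sd',X.std(1).round(4),'phi %.3f rad %.1f xo %.1f'%(phi,rad,xo),'f',s['ft_force'].round(1),'hold phi %.3f'%(-((x[3]-x[4])*ref+x[2])/x[4]))
# plan: 6 groups of 4 rows
M=6; D=M*40
def sim(u,x0):
    th,om=x0; out=[]; 
    pf=phi+np.r_[0,np.cumsum(np.repeat(u,4))]
    for i in range(D):
        q=np.interp(i*dt-lag,np.arange(4*M+1)/12,pf); om+=((x[3]-x[4])*th+x[2]+x[4]*q-.03*om)/.051*dt; th+=om*dt
        if i%5==4: out.append((th,om))
    return np.array(out)
b=sim(np.zeros(M),x[:2]); A=[sim(np.eye(M)[i],x[:2])-b for i in range(M)]
rf=[]; c=tr
for i in range(D//5): c=c+np.clip(ref-c,-rate/24,rate/24); rf.append(c)
rf=np.array(rf); om=np.gradient(rf)*24
wt=np.ones(len(rf)); wt[-12:]=3; wv=.3*np.ones(len(rf)); wv[-12:]=2
A_=np.vstack([np.array([a[:,0]*wt for a in A]).T,np.array([a[:,1]*wv for a in A]).T,.35*np.eye(M)])
B_=np.r_[(rf-b[:,0])*wt,(om-b[:,1])*wv,np.zeros(M)]
u=lsq_linear(A_,B_,(-.09,.09)).x; o=b+sum(ui*a for ui,a in zip(u,A))
print('ref now',round(tr,3),'pred th @4,8,12,24 rows',o[[7,15,23,-1],0].round(3),'om',o[[7,15,-1],1].round(3))
for d in np.degrees(u[:3]):
    d=round(d,1); print('d=%.1f: ty %.2f mm ax %.1f tz %.2f mm'%(d,-140*np.sin(np.radians(d)),-d,140*(1-np.cos(np.radians(d)))))
np.savez('pf.npz',X=X,t=t,phi=phi,ref=rf[15] if abs(x[0]+.22)>.004 or ref<-.1 else -.22)
E
python3 step.py -0.22 0 0 0 0
```

```text
pred [-0.22  0.  ]
meas -0.2206 1745
meas -0.2209 1752
t 3.9 x [-0.22   -0.     -0.0151  0.41    0.2202] sd [0.     0.001  0.0414 0.0204 0.0061] phi -0.447 rad 141.0 xo -154.5 f [-0.1 -3.3  5.7] hold phi 0.258
ref now -0.22 pred th @4,8,12,24 rows [-0.367 -0.714 -1.197 -3.752] om [-0.786 -1.253 -4.003]
d=5.2: ty -12.69 mm ax -5.2 tz 0.58 mm
d=5.2: ty -12.69 mm ax -5.2 tz 0.58 mm
d=5.2: ty -12.69 mm ax -5.2 tz 0.58 mm
```

```bash
python3 -m handwheel '[[0,-0.0061,0.00013,-2.5,0,0,0.015],[0,-0.0061,0.00013,-2.5,0,0,0.015],[0,-0.0061,0.00013,-2.5,0,0,0.015],[0,-0.0061,0.00013,-2.5,0,0,0.015],[0,-0.0061,0.00013,-2.5,0,0,0.015],[0,-0.0061,0.00013,-2.5,0,0,0.015],[0,-0.0061,0.00013,-2.5,0,0,0.015],[0,-0.0061,0.00013,-2.5,0,0,0.015]]' 25 | tr '\n' ' '
python3 step.py -0.22 0 8 2.5 2.5
```

```text
time: 4.57 tool_pos: [484.3, 105.7, 260.4] tcp_rot: [-174.6, 0.0, 1.4] ft_force: [-0.7, -1.2, 1.3] finger_gap: 27.0 grip_force: 25.5 pred [-0.22  0.  ]
meas -0.2202 403
meas -0.2197 425
t 4.67 x [-2.200e-01  2.000e-04 -1.510e-02  4.100e-01  2.202e-01] sd [0.0001 0.0022 0.0424 0.0209 0.0063] phi -0.092 rad 141.0 xo -154.5 f [-0.3 -3.8  7. ] hold phi 0.258
ref now -0.22 pred th @4,8,12,24 rows [-0.282 -0.366 -0.36  -0.24 ] om [-0.288 -0.15   0.023]
d=5.2: ty -12.69 mm ax -5.2 tz 0.58 mm
d=5.2: ty -12.69 mm ax -5.2 tz 0.58 mm
d=-0.8: ty 1.95 mm ax 0.8 tz 0.01 mm
```

Run:
```python
from h import *
p,d=r.snapshot('top'); q,e=r.snapshot('side'); np.savez('d2.npz',p=p,d=d,q=q,e=e)
cv2.imwrite('pics/v2.png',np.hstack([cv2.resize(p[80:380,140:390],(500,600)),cv2.resize(q[120:420,220:400],(300,500))[:500].copy() if 0 else cv2.copyMakeBorder(cv2.resize(q[120:340,220:400],(300,367)),0,233,0,0,cv2.BORDER_CONSTANT)]))
```

```text
(no output)
```

View pics/v2.png

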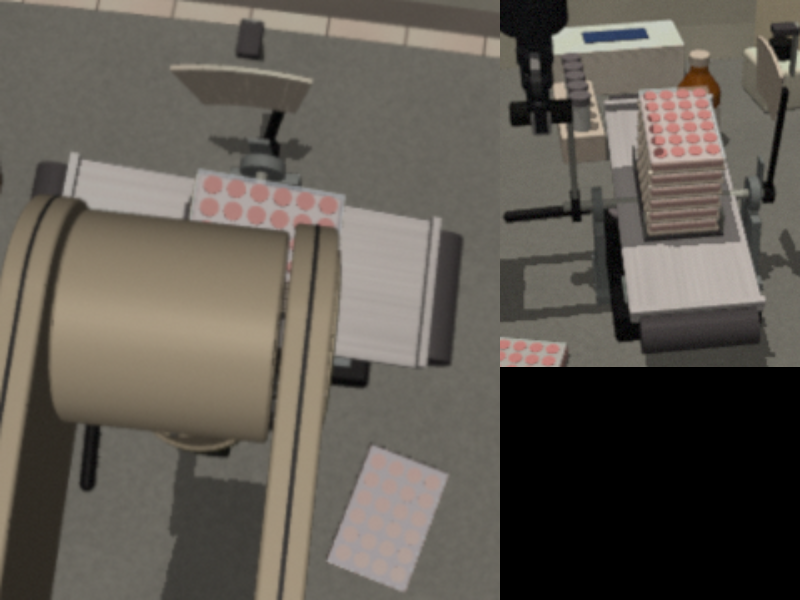

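Left: the arm now covers the stack and the left half of the tray in the top view. Right: the side view has the −y half of the tray (crop (690,280)) and the stack clear, so I'll switch to the side camera.

```bash
cat >> h.py <<'E'
def theta(n='side',snap=None):
    t=r.sense()['time']; p,d=snap if snap is not None else r.snapshot(n)
    L=loc(cloud(n,d)[150:330,270:400]).reshape(-1,3)
    m=(abs(L[:,0])<60)&(L[:,1]<-80)&(L[:,1]>-162)&(abs(L[:,2]-120)<52)
    y,z=L[m,1],L[m,2]-122.4+CS; s=-np.median(z/y)
    k=abs(z+s*y)<8; return t,np.arctan(-(y[k]@z[k])/(y[k]@y[k])),k.sum(),p
CS=0.
E
python3 - <<'E'
from h import *
a=np.load('d2.npz'); print(theta(snap=(a['q'],a['e']))[:3])
L=loc(cloud('side',a['e'])[150:330,270:400]).reshape(-1,3); m=(abs(L[:,0])<60)&(L[:,1]<-80)&(L[:,1]>-162)&(abs(L[:,2]-120)<52)
k=np.polyfit(L[m,1],L[m,2],1); print(k,np.std(L[m,2]-np.polyval(k,L[m,1])))
a=np.load('side0.npy'); print(theta(snap=(0,a))[:3])
E
```

```text
(4.7667, np.float64(-0.21036444040686247), np.int64(2061))
[  0.22075042 123.30647806] 1.3510830193130894
(4.7667, np.float64(-0.21111550397203832), np.int64(2068))
```

```bash
sed -i 's/^CS=0./CS=-1.2/' h.py; python3 -m handwheel '[[0,-0.0015,0,-0.6,0,0,0.015],[0,-0.0015,0,-0.6,0,0,0.015],[0,-0.0015,0,-0.6,0,0,0.015],[0,-0.0015,0,-0.6,0,0,0.015],[0,-0.0015,0,-0.6,0,0,0.015],[0,-0.0015,0,-0.6,0,0,0.015],[0,-0.0015,0,-0.6,0,0,0.015],[0,-0.0015,0,-0.6,0,0,0.015]]' 25 | tr '\n' ' '
python3 step.py -0.22 0 8 0.6 0.6
```

```text
time: 5.43 tool_pos: [484.1, 117.1, 261.0] tcp_rot: [-179.2, 0.1, 1.4] ft_force: [0.5, -1.7, 7.0] finger_gap: 27.0 grip_force: 25.9 pred [-0.218   0.0071]
meas -0.22 2070
meas -0.22 2074
t 5.53 x [-0.2199  0.0006 -0.0192  0.4105  0.2202] sd [0.0005 0.0041 0.0405 0.0212 0.0064] phi -0.016 rad 141.0 xo -154.5 f [ 0.3 -2.3  6.8] hold phi 0.278
ref now -0.22 pred th @4,8,12,24 rows [-0.269 -0.314 -0.271 -0.22 ] om [-0.208 -0.01  -0.002]
d=5.2: ty -12.69 mm ax -5.2 tz 0.58 mm
d=4.3: ty -10.50 mm ax -4.3 tz 0.39 mm
d=-5.2: ty 12.69 mm ax 5.2 tz 0.58 mm
```

```bash
python3 -m handwheel '[[0,-0.0015,0,-0.6,0,0,0.015],[0,-0.0015,0,-0.6,0,0,0.015],[0,-0.0015,0,-0.6,0,0,0.015],[0,-0.0015,0,-0.6,0,0,0.015],[0,-0.0015,0,-0.6,0,0,0.015],[0,-0.0015,0,-0.6,0,0,0.015],[0,-0.0015,0,-0.6,0,0,0.015],[0,-0.0015,0,-0.6,0,0,0.015]]' 25 | tr '\n' ' '
python3 step.py -0.22 0 8 0.6 0.6
```

```text
time: 6.2 tool_pos: [483.8, 129.1, 260.8] tcp_rot: [176.0, 0.1, 1.4] ft_force: [-0.8, -2.0, 6.6] finger_gap: 26.8 grip_force: 25.9 pred [-0.2167  0.013 ]
meas -0.22 2076
meas -0.2194 2074
t 6.3 x [-0.2198  0.0015 -0.0261  0.4109  0.2202] sd [0.0009 0.0069 0.0374 0.0217 0.0066] phi 0.069 rad 141.1 xo -154.4 f [-0.3 -1.3  7.6] hold phi 0.309
ref now -0.22 pred th @4,8,12,24 rows [-0.256 -0.272 -0.234 -0.221] om [-0.132  0.048  0.   ]
d=5.2: ty -12.69 mm ax -5.2 tz 0.58 mm
d=1.5: ty -3.66 mm ax -1.5 tz 0.05 mm
d=-4.8: ty 11.71 mm ax 4.8 tz 0.49 mm
```

```bash
python3 -m handwheel '[[0,-0.0015,0,-0.6,0,0,0.015],[0,-0.0015,0,-0.6,0,0,0.015],[0,-0.0015,0,-0.6,0,0,0.015],[0,-0.0015,0,-0.6,0,0,0.015],[0,-0.0015,0,-0.6,0,0,0.015],[0,-0.0015,0,-0.6,0,0,0.015],[0,-0.0015,0,-0.6,0,0,0.015],[0,-0.0015,0,-0.6,0,0,0.015]]' 25 | tr '\n' ' '
python3 step.py -0.22 0 8 0.6 0.6
```

```text
time: 6.97 tool_pos: [483.5, 141.0, 259.5] tcp_rot: [171.2, 0.1, 1.4] ft_force: [0.0, -1.2, 7.8] finger_gap: 27.0 grip_force: 25.9 pred [-0.2136  0.0236]
meas -0.2199 2068
meas -0.2197 2071
t 7.07 x [-0.2198  0.0017 -0.0355  0.4112  0.2201] sd [0.0009 0.007  0.0328 0.0223 0.0067] phi 0.154 rad 141.1 xo -154.4 f [ 0.3 -0.9  7.7] hold phi 0.352
ref now -0.22 pred th @4,8,12,24 rows [-0.245 -0.244 -0.226 -0.22 ] om [-0.073  0.051  0.   ]
d=5.2: ty -12.69 mm ax -5.2 tz 0.58 mm
d=-1.7: ty 4.15 mm ax 1.7 tz 0.06 mm
d=-1.1: ty 2.69 mm ax 1.1 tz 0.03 mm
```

```bash
python3 -m handwheel '[[0,-0.0015,0,-0.6,0,0,0.015],[0,-0.0015,0,-0.6,0,0,0.015],[0,-0.0015,0,-0.6,0,0,0.015],[0,-0.0015,0,-0.6,0,0,0.015],[0,-0.0015,0,-0.6,0,0,0.015],[0,-0.0015,0,-0.6,0,0,0.015],[0,-0.0015,0,-0.6,0,0,0.015],[0,-0.0015,0,-0.6,0,0,0.015]]' 25 | tr '\n' ' '
python3 step.py -0.22 0 8 0.6 0.6
```

```text
time: 7.73 tool_pos: [483.2, 152.8, 257.2] tcp_rot: [166.4, 0.1, 1.4] ft_force: [1.8, -1.0, 7.3] finger_gap: 27.4 grip_force: 25.9 pred [-0.2125  0.0278]
meas -0.2194 2065
meas -0.219 2071
t 7.83 x [-0.2197  0.0024 -0.0448  0.4115  0.22  ] sd [0.0012 0.0086 0.0284 0.0227 0.0068] phi 0.239 rad 141.2 xo -154.4 f [ 0.5 -2.1  7.2] hold phi 0.395
ref now -0.22 pred th @4,8,12,24 rows [-0.237 -0.225 -0.221 -0.22 ] om [-0.031  0.048 -0.   ]
d=4.7: ty -11.47 mm ax -4.7 tz 0.47 mm
d=-3.5: ty 8.55 mm ax 3.5 tz 0.26 mm
d=1.3: ty -3.18 mm ax -1.3 tz 0.04 mm
```

```bash
python3 -m handwheel '[[0,-0.0015,0,-0.6,0,0,0.015],[0,-0.0015,0,-0.6,0,0,0.015],[0,-0.0015,0,-0.6,0,0,0.015],[0,-0.0015,0,-0.6,0,0,0.015],[0,-0.0015,0,-0.6,0,0,0.015],[0,-0.0015,0,-0.6,0,0,0.015],[0,-0.0015,0,-0.6,0,0,0.015],[0,-0.0015,0,-0.6,0,0,0.015]]' 25 | tr '\n' ' '
python3 step.py -0.045 0.1 8 0.6 0.6
```

```text
time: 8.5 tool_pos: [482.9, 164.3, 253.9] tcp_rot: [161.6, 0.1, 1.4] ft_force: [0.3, -0.9, 6.7] finger_gap: 26.6 grip_force: 25.9 pred [-0.2101  0.0362]
meas -0.1674 1975
meas -0.1581 1961
t 8.6 x [-0.1463  0.2413 -0.0075  0.4076  0.221 ] sd [0.0035 0.0151 0.0058 0.0232 0.0061] phi 0.324 rad 141.2 xo -154.4 f [ 0.8 -1.2  6.9] hold phi 0.072
ref now -0.22 pred th @4,8,12,24 rows [-0.05   0.    -0.043 -0.044] om [ 0.272  0.002 -0.003]
d=-5.2: ty 12.69 mm ax 5.2 tz 0.58 mm
d=-2.9: ty 7.08 mm ax 2.9 tz 0.18 mm
d=5.2: ty -12.69 mm ax -5.2 tz 0.58 mm
```

```bash
python3 -m handwheel '[[0,0.0127,0.0006,5.2,0,0,0.015],[0,0.0127,0.0006,5.2,0,0,0.015],[0,0.0127,0.0006,5.2,0,0,0.015],[0,0.0127,0.0006,5.2,0,0,0.015]]' 25 | tr '\n' ' '
python3 step.py -0.045 0.3 4 -5.2 -5.2
```

```text
time: 8.93 tool_pos: [483.5, 115.1, 260.5] tcp_rot: [-177.2, 0.1, 1.5] ft_force: [-2.3, 2.1, -7.5] finger_gap: 27.0 grip_force: 25.6 pred [-0.0493  0.2758]
meas -0.0711 1769
meas -0.0653 1734
t 9.03 x [-0.0552  0.1317 -0.0146  0.3881  0.2201] sd [0.0038 0.019  0.0048 0.0253 0.007 ] phi -0.058 rad 140.5 xo -155.0 f [-3.6  2.6  3.7] hold phi 0.101
ref now -0.153 pred th @4,8,12,24 rows [-0.041 -0.037 -0.043 -0.045] om [ 0.005  0.003 -0.   ]
d=2.7: ty -6.59 mm ax -2.7 tz 0.16 mm
d=-1.2: ty 2.93 mm ax 1.2 tz 0.03 mm
d=1.1: ty -2.69 mm ax -1.1 tz 0.03 mm
```

```bash
python3 -m handwheel '[[0,-0.0066,0.0002,-2.7,0,0,0.015],[0,-0.0066,0.0002,-2.7,0,0,0.015],[0,-0.0066,0.0002,-2.7,0,0,0.015],[0,-0.0066,0.0002,-2.7,0,0,0.015]]' 25 | tr '\n' ' '
python3 step.py -0.045 0.3 4 2.7 2.7
```

```text
time: 9.37 tool_pos: [483.0, 140.8, 259.1] tcp_rot: [171.5, 0.1, 1.4] ft_force: [-2.4, -1.0, 3.4] finger_gap: 26.7 grip_force: 26.5 pred [-0.0399  0.0187]
meas -0.0578 1731
meas -0.0559 1720
t 9.47 x [-0.0575 -0.0185 -0.0194  0.369   0.2214] sd [0.0035 0.0152 0.0028 0.0226 0.008 ] phi 0.162 rad 140.5 xo -154.9 f [-1.6 -1.3  7.1] hold phi 0.118
ref now -0.045 pred th @4,8,12,24 rows [-0.056 -0.048 -0.046 -0.045] om [ 0.021  0.018 -0.   ]
d=-0.3: ty 0.73 mm ax 0.3 tz 0.00 mm
d=-0.6: ty 1.47 mm ax 0.6 tz 0.01 mm
d=0.3: ty -0.73 mm ax -0.3 tz 0.00 mm
```

```bash
sed -i 's#/.004)#/.002)#; s/normal(0,.001,N); t+=/normal(0,.002,N); t+=/' step.py; python3 -m handwheel '[[0,0.0007,0,0.3,0,0,0.015],[0,0.0007,0,0.3,0,0,0.015],[0,0.0007,0,0.3,0,0,0.015],[0,0.0007,0,0.3,0,0,0.015]]' 25 | tr '\n' ' '
python3 step.py -0.045 0.3 4 -0.3 -0.3
python3 - <<'E'
from h import *
a=cv2.imread('pics/side0.png'); p,d=r.snapshot('side'); np.save('e3.npy',d); q,d=r.snapshot('top'); 
cv2.imwrite('pics/al.png',np.hstack([cv2.resize(q[85:175,220:310],(540,540),interpolation=cv2.INTER_CUBIC),cv2.resize(p[120:250,362:412],(208,540),interpolation=cv2.INTER_CUBIC)]))
E
```

```text
time: 9.8 tool_pos: [483.1, 138.4, 259.2] tcp_rot: [172.8, 0.2, 1.5] ft_force: [-1.2, -0.4, 6.1] finger_gap: 27.1 grip_force: 26.8 pred [-0.0565  0.016 ]
meas -0.0246 1644
meas -0.0191 1630
t 9.9 x [-0.0128  0.1308 -0.0116  0.4109  0.2185] sd [0.002  0.0147 0.0019 0.0185 0.0054] phi 0.133 rad 140.5 xo -154.9 f [-1.5 -0.5  7.1] hold phi 0.093
ref now -0.045 pred th @4,8,12,24 rows [ 0.025 -0.006 -0.034 -0.045] om [ 0.026 -0.131  0.   ]
d=-5.2: ty 12.69 mm ax 5.2 tz 0.58 mm
d=5.1: ty -12.45 mm ax -5.1 tz 0.55 mm
d=-0.3: ty 0.73 mm ax 0.3 tz 0.00 mm
```

View pics/al.png

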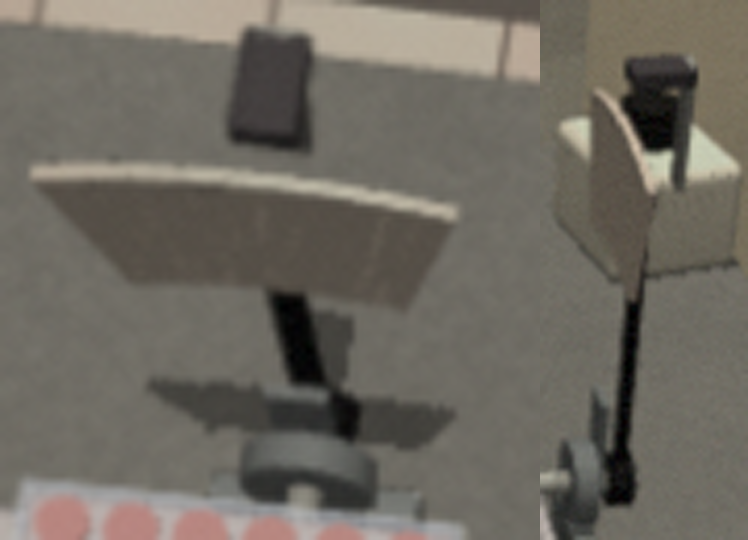

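At tray ≈ 0 the pointer passes under the scale's middle at crop (285,300), and the index sits toward −y at about −0.047 rad. I'll push back against the drift.

```bash
python3 -m handwheel '[[0,0.0134,0.0006,5.5,0,0,0.015],[0,0.0134,0.0006,5.5,0,0,0.015],[0,0.0134,0.0006,5.5,0,0,0.015],[0,0.0134,0.0006,5.5,0,0,0.015]]' 25 | tr '\n' ' '
python3 - <<'E'
import numpy as np
f=dict(np.load('pf.npz')); X=f['X']; phi=float(f['phi'])
for i in range(12):
    X[1]+=(X[3]*X[0]+X[2]+X[4]*(phi-X[0])-.03*X[1])/.051/120; X[0]+=X[1]/120
X[1]+=np.random.normal(0,.02,X.shape[1]); f['X']=X; f['t']=float(f['t'])+.1; np.savez('pf.npz',**f)
E
python3 step.py -0.047 0.3 4 -5.5 -5.5
```

```text
time: 10.33 tool_pos: [484.1, 85.6, 256.3] tcp_rot: [-164.9, 0.1, 1.5] ft_force: [-4.1, 4.7, -7.4] finger_gap: 27.4 grip_force: 25.9 pred [0.0488 0.0583]
meas 0.0361 1469
meas 0.0323 1483
t 10.43 x [ 0.0299 -0.1004 -0.0133  0.3985  0.218 ] sd [0.0021 0.0184 0.002  0.0239 0.0061] phi -0.276 rad 140.2 xo -155.2 f [-3.2  1.   4. ] hold phi 0.100
ref now -0.045 pred th @4,8,12,24 rows [-0.055 -0.147 -0.145 -0.056] om [-0.331 -0.163  0.008]
d=5.2: ty -12.69 mm ax -5.2 tz 0.58 mm
d=5.2: ty -12.69 mm ax -5.2 tz 0.58 mm
d=-1.4: ty 3.42 mm ax 1.4 tz 0.04 mm
```

```bash
sed -i 's/(-.09,.09)/(-.12,.12)/; s/M); dt/M); dt/' step.py; python3 -m handwheel '[[0,-0.0171,0.001,-7,0,0,0.015],[0,-0.0171,0.001,-7,0,0,0.015],[0,-0.0171,0.001,-7,0,0,0.015],[0,-0.0171,0.001,-7,0,0,0.015]]' 25 | tr '\n' ' '
python3 step.py -0.047 0.3 4 7 7
```

```text
time: 10.77 tool_pos: [482.5, 152.0, 257.0] tcp_rot: [166.4, 0.1, 1.3] ft_force: [-3.5, -5.7, -14.6] finger_gap: 27.0 grip_force: 26.5 pred [-0.0462 -0.2457]
meas -0.0514 1708
meas -0.0582 1723
t 10.87 x [-0.0705 -0.1898 -0.0135  0.398   0.2181] sd [0.0019 0.0121 0.0014 0.0221 0.0054] phi 0.281 rad 140.4 xo -156.2 f [-3.3  0.6  4.1] hold phi 0.101
ref now -0.047 pred th @4,8,12,24 rows [-0.093 -0.059 -0.051 -0.047] om [ 0.043  0.089 -0.   ]
d=0.2: ty -0.49 mm ax -0.2 tz 0.00 mm
d=-4.4: ty 10.74 mm ax 4.4 tz 0.41 mm
d=2.0: ty -4.89 mm ax -2.0 tz 0.09 mm
```

```bash
python3 - <<'E'
s=open('step.py').read()
s=s.replace("tr=float(f['ref'])","tr=float(f['ref']); cmd=float(f['cmd']) if 'cmd' in f else .229; p0=cmd")
s=s.replace("err=phi-prof[-1]; T0=t; lag=.03","err=0; T0=t; lag=.05; cmd=prof[-1]")
s=s.replace("phi,rad,xo=phim(s); err=phi-prof[-1]","phi,rad,xo=phim(s)")
s=s.replace("# plan","print('cmd %.3f'%cmd); phi=cmd\n# plan").replace("phi=phi,ref","phi=phi,cmd=cmd,ref")
open('step.py','w').write(s)
E
python3 -m handwheel '[[0,-0.002,0,-0.8,0,0,0.015],[0,-0.002,0,-0.8,0,0,0.015],[0,-0.002,0,-0.8,0,0,0.015],[0,-0.002,0,-0.8,0,0,0.015]]' 25 | tr '\n' ' '
python3 step.py -0.047 0.3 4 0.8 0.8
```

```text
time: 11.2 tool_pos: [481.4, 160.8, 254.1] tcp_rot: [163.7, 0.4, 1.4] ft_force: [-7.9, 4.7, 2.9] finger_gap: 27.1 grip_force: 28.6 pred [-0.1032 -0.0108]
meas -0.039 1678
meas -0.0281 1651
t 11.3 x [-0.1012  0.0465 -0.0135  0.398   0.2181] sd [0.0092 0.0283 0.0015 0.0226 0.0055] phi 0.297 rad 140.2 xo -156.1 f [-7.6  3.5  3.1] hold phi 0.101
cmd 0.285
ref now -0.047 pred th @4,8,12,24 rows [-0.066 -0.053 -0.049 -0.047] om [ 0.103  0.008 -0.   ]
d=-4.0: ty 9.77 mm ax 4.0 tz 0.34 mm
d=1.6: ty -3.91 mm ax -1.6 tz 0.05 mm
d=-0.4: ty 0.98 mm ax 0.4 tz 0.00 mm
```

```bash
cat > fit.py <<'E'
import numpy as np
from scipy.optimize import least_squares
K=np.array([(7.07,.154),(7.73,.234),(7.83,.239),(8.5,.31),(8.6,.324),(8.93,-.032),(9.03,-.058),(9.37,.152),(9.47,.162),(9.8,.134),(10.,.133),(10.33,-.245),(10.43,-.276),(10.77,.233),(10.87,.281),(11.2,.299),(11.3,.297)])
Z=np.array([(7.73,-.2194),(7.78,-.219),(8.5,-.1674),(8.55,-.1581),(8.93,-.0711),(8.98,-.0653),(9.37,-.0578),(9.42,-.0559),(9.8,-.0246),(9.85,-.0191),(10.33,.0361),(10.38,.0323),(10.77,-.0514),(10.82,-.0582),(11.2,-.039),(11.25,-.0281)])
def sim(p,T=None):
    c,kg,k,I,lag=p; th,om=-.22,0.; t=7.07; dt=.005; out=[];ts=[]
    while t<11.31:
        ph=np.interp(t-lag,K[:,0],K[:,1]); om+=(kg*np.sin(th)+c+k*(ph-th)-.03*om)/I*dt; th+=om*dt
        if th<-.22: th,om=-.22,max(om,0)
        t+=dt; ts.append(t); out.append((th,om))
    return np.array(ts),np.array(out)
p0=np.array([-.005,.41,.22,.051,.0]); sd=np.array([.03,.03,.01,.002,.03])
def res(p):
    ts,o=sim(p); return np.r_[(np.interp(Z[:,0],ts,o[:,0])-Z[:,1])/.004,(p-p0)/sd]
best=None
for c0 in(-.01,-.006,-.003,0,.003):
    q=p0.copy();q[0]=c0; s=least_squares(res,q,x_scale=sd,diff_step=1e-4)
    if best is None or s.cost<best.cost: best=s
ts,o=sim(best.x); print(best.cost,best.x.round(4)); print(np.c_[Z,np.interp(Z[:,0],ts,o[:,0])].round(4)); print(o[-1])
E
python3 fit.py
```

```text
1.7340092908562919 [-0.0115  0.4062  0.2256  0.05   -0.0431]
[[ 7.73   -0.2194 -0.2198]
 [ 7.78   -0.219  -0.2195]
 [ 8.5    -0.1674 -0.1674]
 [ 8.55   -0.1581 -0.1575]
 [ 8.93   -0.0711 -0.0731]
 [ 8.98   -0.0653 -0.067 ]
 [ 9.37   -0.0578 -0.0572]
 [ 9.42   -0.0559 -0.0558]
 [ 9.8    -0.0246 -0.0248]
 [ 9.85   -0.0191 -0.0184]
 [10.33    0.0361  0.0361]
 [10.38    0.0323  0.032 ]
 [10.77   -0.0514 -0.0502]
 [10.82   -0.0582 -0.0571]
 [11.2    -0.039  -0.0398]
 [11.25   -0.0281 -0.0284]]
[-0.0120068   0.29806436]
```

```bash
cat > s2.py <<'E'
import sys,json,os
from h import *
from scipy.optimize import least_squares,lsq_linear
from scipy.interpolate import interp1d
# s2.py ref rate init? ; measures, fits, plans 4-row groups
ref,rate=float(sys.argv[1]),float(sys.argv[2])
if os.path.exists('log.json'): K,Z,tr=json.load(open('log.json'))
else:
    import fit; K,Z,tr=fit.K.tolist(),fit.Z.tolist(),-.047
s=r.sense(); new=s['time']>K[-1][0]+.01
if new:
    K.append((s['time'],phim(s)[0]))
    for i in range(2):
        t,th,k,p=theta(); Z.append((t,th)) if k>300 else print('FEW',k)
    s=r.sense(); K.append((s['time'],phim(s)[0]))
tn=K[-1][0]; phi,rad,xo=phim(s); Ka=np.array(K); Za=np.array(Z); t0=max(7.07,tn-3.2)
Za=Za[Za[:,0]>t0]; dt=.005
def sim(p,T):
    th,om,c,kg,k,I,lag=p; tt=np.arange(t0,T+dt,dt); ph=np.interp(tt-lag,Ka[:,0],Ka[:,1]); out=np.empty((len(tt),2))
    for i in range(len(tt)):
        out[i]=th,om; om+=(kg*np.sin(th)+c+k*(ph[i]-th)-.03*om)/I*dt; th+=om*dt
        if th<-.22: th,om=-.22,max(om,0)
    return tt,out
p0=np.array([-.22 if t0<7.5 else Za[0,1],0,-.0115,.406,.2256,.05,-.043]); sd=np.array([1e-4 if t0<7.5 else .1,1e-4 if t0<7.5 else .4,.004,.01,.005,.001,.01])
def res(p):
    tt,o=sim(p,tn); return np.r_[(np.interp(Za[:,0],tt,o[:,0])-Za[:,1])/.0015,(p-p0)/sd]
f=least_squares(res,p0,x_scale=sd,diff_step=1e-4,max_nfev=40); x=f.x; tt,o=sim(x,tn); th,om=[np.interp(tn,tt,o[:,j]) for j in(0,1)]
print('t %.2f th %.4f om %.4f phi %.3f rad %.1f xo %.1f'%(tn,th,om,phi,rad,xo),'resid',(res(x)[:len(Za)]*.0015)[-6:].round(4),'c,kg,k,I,lag',x[2:].round(4),'hold %.3f'%(-((x[3]-x[4])*ref+x[2])/x[4]),'f',s['ft_force'].round(1),'last meas',np.round(Za[-2:,1],4))
M=6;D=M*40;dp=1/120
def plan(u):
    a,b=th,om; pf=phi+np.r_[0,np.cumsum(np.repeat(u,4))*1.04]; out=[]
    q=np.interp(np.arange(D)*dp-x[6],np.arange(4*M+1)/12,pf)
    for i in range(D):
        b+=((x[3]-x[4])*a+x[2]+x[4]*q[i]-.03*b)/x[5]*dp; a+=b*dp
        if i%5==4: out.append((a,b))
    return np.array(out)
b=plan(np.zeros(M)); A=[plan(e)-b for e in np.eye(M)]; c=tr; rf=[]
for i in range(D//5): c+=np.clip(ref-c,-rate/24,rate/24); rf.append(c)
rf=np.array(rf); v=np.gradient(rf)*24; wt=np.ones(D//5); wt[-12:]=3; wv=.3*wt; wv[-12:]=2
u=lsq_linear(np.vstack([np.array([a[:,0]*wt for a in A]).T,np.array([a[:,1]*wv for a in A]).T,.4*np.eye(M)]),np.r_[(rf-b[:,0])*wt,(v-b[:,1])*wv,np.zeros(M)],(-.12,.12)).x
o=b+sum(ui*a for ui,a in zip(u,A)); print('ref %.3f'%tr,'pred th @4,8,12,16,24',o[[7,15,23,31,-1],0].round(3),'om',o[[7,15,23],1].round(3))
for d in np.degrees(u[:3]): print('d=%.1f: ty %.1f mm ax %.1f tz %.1f mm'%(d,-140*np.sin(np.radians(d)),-d,140*(1-np.cos(np.radians(d)))))
json.dump((K,Z,rf[8] if new else tr),open('log.json','w'))
E
python3 s2.py -0.047 0.3
```

```text
1.7340092908562919 [-0.0115  0.4062  0.2256  0.05   -0.0431]
[[ 7.73   -0.2194 -0.2198]
 [ 7.78   -0.219  -0.2195]
 [ 8.5    -0.1674 -0.1674]
 [ 8.55   -0.1581 -0.1575]
 [ 8.93   -0.0711 -0.0731]
 [ 8.98   -0.0653 -0.067 ]
 [ 9.37   -0.0578 -0.0572]
 [ 9.42   -0.0559 -0.0558]
 [ 9.8    -0.0246 -0.0248]
 [ 9.85   -0.0191 -0.0184]
 [10.33    0.0361  0.0361]
 [10.38    0.0323  0.032 ]
 [10.77   -0.0514 -0.0502]
 [10.82   -0.0582 -0.0571]
 [11.2    -0.039  -0.0398]
 [11.25   -0.0281 -0.0284]]
[-0.0120068   0.29806436]
t 11.30 th -0.0141 om 0.2958 phi 0.297 rad 140.2 xo -156.1 resid [ 0.0001 -0.0004  0.0003  0.0002 -0.0005  0.0002] c,kg,k,I,lag [-0.0114  0.4116  0.2264  0.0493 -0.0451] hold 0.089 f [-7.6  3.5  3.1] last meas [-0.039  -0.0281]
ref -0.047 pred th @4,8,12,16,24 [ 0.083  0.082 -0.003 -0.042 -0.046] om [ 0.189 -0.198 -0.209]
d=-6.9: ty 16.8 mm ax 6.9 tz 1.0 mm
d=-1.8: ty 4.3 mm ax 1.8 tz 0.1 mm
d=6.9: ty -16.8 mm ax -6.9 tz 1.0 mm
```

```bash
python3 -m handwheel '[[0,0.0168,0.001,6.9,0,0,0.015],[0,0.0168,0.001,6.9,0,0,0.015],[0,0.0168,0.001,6.9,0,0,0.015],[0,0.0168,0.001,6.9,0,0,0.015]]' 25 | tr '\n' ' '
python3 s2.py -0.047 0.3
```

```text
time: 11.63 tool_pos: [482.6, 93.7, 257.9] tcp_rot: [-168.3, 0.2, 1.5] ft_force: [-11.0, 4.9, -18.1] finger_gap: 26.8 grip_force: 26.9 t 11.73 th 0.0925 om 0.0836 phi -0.236 rad 139.9 xo -156.3 resid [ 0.0002  0.0002 -0.0009 -0.0004  0.0002  0.0003] c,kg,k,I,lag [-0.0114  0.4098  0.2256  0.0497 -0.0463] hold 0.089 f [-9.   1.3  1.8] last meas [0.079  0.0868]
ref -0.047 pred th @4,8,12,16,24 [ 0.065 -0.016 -0.038 -0.046 -0.047] om [-0.236 -0.152 -0.031]
d=-0.2: ty 0.6 mm ax 0.2 tz 0.0 mm
d=6.9: ty -16.8 mm ax -6.9 tz 1.0 mm
d=-2.3: ty 5.5 mm ax 2.3 tz 0.1 mm
```

```bash
python3 -m handwheel '[[-0.0005,0.0005,0,0.2,0,0,0.015],[-0.0005,0.0005,0,0.2,0,0,0.015],[-0.0005,0.0005,0,0.2,0,0,0.015],[-0.0005,0.0005,0,0.2,0,0,0.015]]' 25 | tr '\n' ' '
python3 s2.py -0.047 0.3
```

```text
time: 12.07 tool_pos: [482.6, 91.4, 257.4] tcp_rot: [-168.0, 0.1, 1.4] ft_force: [2.3, -2.7, -3.5] finger_gap: 27.0 grip_force: 28.1 t 12.17 th 0.0469 om -0.2750 phi -0.198 rad 140.2 xo -156.6 resid [-0.0009 -0.0004  0.0003  0.0004  0.0002 -0.0003] c,kg,k,I,lag [-0.0115  0.4036  0.2261  0.0501 -0.0454] hold 0.088 f [ 1.1 -4.3 -0.8] last meas [0.0705 0.0601]
ref -0.047 pred th @4,8,12,16,24 [-0.037 -0.049 -0.047 -0.047 -0.047] om [-0.136  0.006  0.002]
d=6.9: ty -16.8 mm ax -6.9 tz 1.0 mm
d=-2.8: ty 6.8 mm ax 2.8 tz 0.2 mm
d=-0.3: ty 0.7 mm ax 0.3 tz 0.0 mm
```

```bash
python3 -m handwheel '[[0,-0.0166,0.001,-6.8,0,0,0.015],[0,-0.0166,0.001,-6.8,0,0,0.015],[0,-0.0166,0.001,-6.8,0,0,0.015],[0,-0.0166,0.001,-6.8,0,0,0.015]]' 25 | tr '\n' ' '
python3 s2.py -0.047 0.3
```

```text
time: 12.5 tool_pos: [481.0, 159.1, 255.5] tcp_rot: [164.5, -0.1, 1.5] ft_force: [7.8, -9.1, -27.2] finger_gap: 27.0 grip_force: 26.9 t 12.60 th -0.0406 om -0.0189 phi 0.323 rad 140.9 xo -157.5 resid [ 0.0001  0.0001  0.0005  0.0002  0.     -0.0004] c,kg,k,I,lag [-0.0114  0.409   0.2251  0.0498 -0.0466] hold 0.089 f [ 5.1 -3.1 -4.9] last meas [-0.0334 -0.038 ]
ref -0.047 pred th @4,8,12,16,24 [-0.031 -0.045 -0.046 -0.047 -0.047] om [-0.012 -0.023 -0.   ]
d=-5.3: ty 12.8 mm ax 5.3 tz 0.6 mm
d=2.8: ty -6.9 mm ax -2.8 tz 0.2 mm
d=-1.0: ty 2.5 mm ax 1.0 tz 0.0 mm
```

```bash
python3 -m handwheel '[[0,0.0125,0.0006,5.1,0,0,0.015],[0,0.0125,0.0006,5.1,0,0,0.015],[0,0.0125,0.0006,5.1,0,0,0.015],[0,0.0125,0.0006,5.1,0,0,0.015]]' 25 | tr '\n' ' '
python3 s2.py -0.047 0.3
```

```text
time: 12.93 tool_pos: [481.1, 111.2, 260.7] tcp_rot: [-174.4, 0.1, 1.7] ft_force: [-7.0, 4.2, -4.8] finger_gap: 27.1 grip_force: 29.0 t 13.03 th -0.0299 om -0.0793 phi -0.086 rad 140.8 xo -157.5 resid [ 0.0004  0.0002  0.0026  0.0028 -0.001  -0.0016] c,kg,k,I,lag [-0.0112  0.4173  0.2244  0.0489 -0.0495] hold 0.090 f [-6.2  3.   4.1] last meas [-0.0243 -0.0251]
ref -0.047 pred th @4,8,12,16,24 [-0.056 -0.047 -0.048 -0.047 -0.047] om [-0.01   0.015 -0.003]
d=4.6: ty -11.3 mm ax -4.6 tz 0.5 mm
d=-3.0: ty 7.4 mm ax 3.0 tz 0.2 mm
d=1.0: ty -2.5 mm ax -1.0 tz 0.0 mm
```

```bash
python3 -m handwheel '[[0,-0.0098,0.0003,-4,0,0,0.015],[0,-0.0098,0.0003,-4,0,0,0.015],[0,-0.0098,0.0003,-4,0,0,0.015],[0,-0.0098,0.0003,-4,0,0,0.015]]' 25 | tr '\n' ' '
python3 s2.py -0.047 0.3
```

```text
time: 13.37 tool_pos: [480.4, 148.5, 258.1] tcp_rot: [169.0, 0.1, 1.5] ft_force: [0.4, -3.5, -8.7] finger_gap: 27.1 grip_force: 28.6 t 13.47 th -0.0559 om 0.0280 phi 0.222 rad 141.1 xo -157.6 resid [ 0.0023  0.0027 -0.0007 -0.0012  0.     -0.0002] c,kg,k,I,lag [-0.0109  0.4077  0.2246  0.0497 -0.0515] hold 0.087 f [-1.9 -2.5  2.5] last meas [-0.0561 -0.0565]
ref -0.047 pred th @4,8,12,16,24 [-0.042 -0.047 -0.047 -0.047 -0.047] om [ 0.007 -0.008  0.001]
d=-3.1: ty 7.6 mm ax 3.1 tz 0.2 mm
d=1.7: ty -4.2 mm ax -1.7 tz 0.1 mm
d=-0.6: ty 1.4 mm ax 0.6 tz 0.0 mm
```

```bash
cat > mid.py <<'E'
import json
from h import *
K,Z,tr=json.load(open('log.json')); s=r.sense(); K.append((s['time'],phim(s)[0])); json.dump((K,Z,tr),open('log.json','w'))
E
python3 -m handwheel '[[0,0.0073,0.0002,3,0,0,0.015],[0,0.0073,0.0002,3,0,0,0.015],[0,0.0073,0.0002,3,0,0,0.015],[0,0.0073,0.0002,3,0,0,0.015]]' 25 >/dev/null; python3 mid.py
python3 -m handwheel '[[0,-0.0037,0,-1.5,0,0,0.015],[0,-0.0037,0,-1.5,0,0,0.015],[0,-0.0037,0,-1.5,0,0,0.015],[0,-0.0037,0,-1.5,0,0,0.015]]' 25 | tr '\n' ' '
python3 s2.py -0.047 0.3
```

```text
time: 14.13 tool_pos: [480.7, 133.5, 260.3] tcp_rot: [175.3, 0.2, 1.4] ft_force: [-3.5, -0.8, -0.2] finger_gap: 27.0 grip_force: 29.4 t 14.23 th -0.0488 om -0.0106 phi 0.104 rad 140.9 xo -157.4 resid [-0.0011 -0.0014 -0.     -0.0003  0.0001  0.0002] c,kg,k,I,lag [-0.0107  0.4137  0.2262  0.0491 -0.0486] hold 0.086 f [-4.  -0.9  1.2] last meas [-0.0474 -0.0484]
ref -0.047 pred th @4,8,12,16,24 [-0.049 -0.047 -0.047 -0.047 -0.047] om [0.005 0.003 0.   ]
d=-0.1: ty 0.3 mm ax 0.1 tz 0.0 mm
d=-0.2: ty 0.5 mm ax 0.2 tz 0.0 mm
d=0.1: ty -0.2 mm ax -0.1 tz 0.0 mm
```

Settled on the index. Continuing with small, longer corrections.

```bash
python3 -m handwheel '[[0,0.0003,0,0.1,0,0,0.015],[0,0.0003,0,0.1,0,0,0.015],[0,0.0003,0,0.1,0,0,0.015],[0,0.0003,0,0.1,0,0,0.015],[0,0.0005,0,0.2,0,0,0.015],[0,0.0005,0,0.2,0,0,0.015]]' 25 | tr '\n' ' '
python3 s2.py -0.047 0.3
```

```text
time: 14.73 tool_pos: [480.8, 131.1, 260.4] tcp_rot: [176.2, 0.2, 1.5] ft_force: [-5.5, 1.3, 3.2] finger_gap: 26.9 grip_force: 29.7 t 14.83 th -0.0535 om -0.0127 phi 0.081 rad 140.9 xo -157.4 resid [ 0.     -0.0001 -0.0004 -0.0004  0.0002  0.0001] c,kg,k,I,lag [-0.0108  0.4142  0.2265  0.049  -0.0499] hold 0.087 f [-5.2 -0.2  3.9] last meas [-0.0526 -0.053 ]
ref -0.047 pred th @4,8,12,16,24 [-0.055 -0.048 -0.048 -0.047 -0.047] om [0.015 0.01  0.001]
d=0.7: ty -1.6 mm ax -0.7 tz 0.0 mm
d=-0.9: ty 2.1 mm ax 0.9 tz 0.0 mm
d=0.4: ty -0.9 mm ax -0.4 tz 0.0 mm
```

```bash
python3 -m handwheel '[[0,-0.0018,0,-0.75,0,0,0.015],[0,-0.0018,0,-0.75,0,0,0.015],[0,-0.0018,0,-0.75,0,0,0.015],[0,-0.0018,0,-0.75,0,0,0.015]]' 25 >/dev/null; python3 mid.py
python3 -m handwheel '[[0,0.002,0,0.8,0,0,0.015],[0,0.002,0,0.8,0,0,0.015],[0,0.002,0,0.8,0,0,0.015]]' 25 | tr '\n' ' '
python3 s2.py -0.047 0.3
```

```text
time: 15.42 tool_pos: [480.8, 132.4, 260.3] tcp_rot: [175.6, 0.2, 1.5] ft_force: [-5.2, 0.7, 2.6] finger_gap: 26.8 grip_force: 29.6 t 15.52 th -0.0399 om 0.0228 phi 0.088 rad 140.9 xo -157.4 resid [-0.0003 -0.0002 -0.0016 -0.0022  0.002   0.0018] c,kg,k,I,lag [-0.0077  0.1727  0.1144  0.0137 -0.1423] hold 0.091 f [-6.1  1.4  2.5] last meas [-0.0445 -0.0429]
ref -0.047 pred th @4,8,12,16,24 [-0.041 -0.046 -0.046 -0.047 -0.047] om [-0.024 -0.002 -0.003]
d=-0.4: ty 0.9 mm ax 0.4 tz 0.0 mm
d=0.6: ty -1.3 mm ax -0.6 tz 0.0 mm
d=-0.2: ty 0.5 mm ax 0.2 tz 0.0 mm
```

```bash
sed -i 's/tn-3.2/tn-2.2/; s/-.0115,.406,.2256,.05,-.043\]/-.0112,.41,.2255,.0497,-.047]/; s/.004,.01,.005,.001,.01\])/.002,.001,.0005,.0001,.002])/' step.py s2.py; python3 s2.py -0.047 0.3
```

```text
t 15.52 th -0.0411 om 0.0368 phi 0.088 rad 140.9 xo -157.4 resid [-0.0005 -0.0004  0.0005  0.0005 -0.0002 -0.    ] c,kg,k,I,lag [-0.0108  0.41    0.2255  0.0497 -0.047 ] hold 0.086 f [-6.1  1.4  2.5] last meas [-0.0445 -0.0429]
ref -0.047 pred th @4,8,12,16,24 [-0.036 -0.045 -0.046 -0.047 -0.047] om [-0.018 -0.015 -0.001]
d=-1.0: ty 2.4 mm ax 1.0 tz 0.0 mm
d=1.4: ty -3.5 mm ax -1.4 tz 0.0 mm
d=-0.6: ty 1.4 mm ax 0.6 tz 0.0 mm
```

```bash
python3 -m handwheel '[[0,0.0024,0,1,0,0,0.015],[0,0.0024,0,1,0,0,0.015],[0,0.0024,0,1,0,0,0.015],[0,0.0024,0,1,0,0,0.015]]' 25 >/dev/null; python3 mid.py
python3 -m handwheel '[[0,-0.0033,0,-1.3,0,0,0.015],[0,-0.0033,0,-1.3,0,0,0.015],[0,-0.0033,0,-1.3,0,0,0.015]]' 25 | tr '\n' ' '
python3 s2.py -0.047 0.3
```

```text
time: 16.1 tool_pos: [480.8, 132.2, 260.4] tcp_rot: [175.6, 0.2, 1.4] ft_force: [-4.1, 0.6, 1.1] finger_gap: 27.0 grip_force: 29.4 t 16.20 th -0.0441 om -0.0177 phi 0.095 rad 140.9 xo -157.4 resid [ 0.0004  0.0004 -0.0005 -0.0002  0.0002  0.    ] c,kg,k,I,lag [-0.0108  0.41    0.2255  0.0497 -0.0471] hold 0.086 f [-5.5  0.4  0.6] last meas [-0.0422 -0.0431]
ref -0.047 pred th @4,8,12,16,24 [-0.047 -0.047 -0.047 -0.047 -0.047] om [-0.002  0.    -0.   ]
d=-0.0: ty 0.0 mm ax 0.0 tz 0.0 mm
d=-0.2: ty 0.4 mm ax 0.2 tz 0.0 mm
d=0.1: ty -0.1 mm ax -0.1 tz 0.0 mm
```

```bash
python3 -m handwheel '[[0,0,0,0,0,0,0.015],[0,0,0,0,0,0,0.015],[0,0,0,0,0,0,0.015],[0,0,0,0,0,0,0.015],[0,0.0004,0,0.2,0,0,0.015],[0,0.0004,0,0.2,0,0,0.015],[0,0.0004,0,0.2,0,0,0.015]]' 25 | tr '\n' ' '
python3 s2.py -0.047 0.3
```

```text
time: 16.78 tool_pos: [480.8, 131.0, 260.5] tcp_rot: [176.2, 0.2, 1.4] ft_force: [-5.7, -0.9, 1.4] finger_gap: 27.1 grip_force: 29.6 t 16.88 th -0.0477 om -0.0071 phi 0.081 rad 140.9 xo -157.4 resid [-0.0007 -0.0005  0.0007  0.0007 -0.0003 -0.0001] c,kg,k,I,lag [-0.0106  0.41    0.2255  0.0497 -0.0471] hold 0.086 f [-5.9 -0.4  1.4] last meas [-0.0468 -0.0473]
ref -0.047 pred th @4,8,12,16,24 [-0.049 -0.047 -0.047 -0.047 -0.047] om [0.003 0.003 0.   ]
d=0.3: ty -0.6 mm ax -0.3 tz 0.0 mm
d=-0.3: ty 0.7 mm ax 0.3 tz 0.0 mm
d=0.1: ty -0.3 mm ax -0.1 tz 0.0 mm
```

```bash
python3 -m handwheel '[[0,-0.0006,0,-0.25,0,0,0.015],[0,-0.0006,0,-0.25,0,0,0.015],[0,-0.0006,0,-0.25,0,0,0.015],[0,-0.0006,0,-0.25,0,0,0.015]]' 25 >/dev/null; python3 mid.py
python3 -m handwheel '[[0,0.0007,0,0.3,0,0,0.015],[0,0.0007,0,0.3,0,0,0.015],[0,0.0007,0,0.3,0,0,0.015],[0,0,0,0,0,0,0.015]]' 25 | tr '\n' ' '
python3 s2.py -0.047 0.3
```

```text
time: 17.55 tool_pos: [480.8, 131.2, 260.4] tcp_rot: [176.1, 0.2, 1.4] ft_force: [-6.8, -0.7, 1.2] finger_gap: 27.0 grip_force: 29.6 t 17.65 th -0.0441 om 0.0095 phi 0.083 rad 140.9 xo -157.3 resid [ 0.0003  0.0002 -0.0003 -0.     -0.      0.0001] c,kg,k,I,lag [-0.0104  0.41    0.2255  0.0497 -0.047 ] hold 0.085 f [-5.5  0.3  1.7] last meas [-0.0451 -0.0447]
ref -0.047 pred th @4,8,12,16,24 [-0.043 -0.046 -0.047 -0.047 -0.047] om [-0.007 -0.005 -0.   ]
d=-0.3: ty 0.7 mm ax 0.3 tz 0.0 mm
d=0.4: ty -1.1 mm ax -0.4 tz 0.0 mm
d=-0.2: ty 0.4 mm ax 0.2 tz 0.0 mm
```

```bash
python3 -m handwheel '[[0,0.0008,0,0.35,0,0,0.015],[0,0.0008,0,0.35,0,0,0.015],[0,0.0008,0,0.35,0,0,0.015],[0,0.0008,0,0.35,0,0,0.015]]' 25 >/dev/null; python3 mid.py
python3 -m handwheel '[[0,-0.0011,0,-0.45,0,0,0.015],[0,-0.0011,0,-0.45,0,0,0.015],[0,-0.0011,0,-0.45,0,0,0.015],[0,0,0,0,0,0,0.015]]' 25 | tr '\n' ' '
python3 s2.py -0.047 0.3
```

```text
time: 18.32 tool_pos: [480.8, 131.5, 260.4] tcp_rot: [176.1, 0.2, 1.5] ft_force: [-6.3, -0.4, 0.8] finger_gap: 26.8 grip_force: 29.6 t 18.42 th -0.0563 om -0.0302 phi 0.085 rad 140.9 xo -157.4 resid [-0.0002  0.0002 -0.      0.      0.0004 -0.0004] c,kg,k,I,lag [-0.0108  0.41    0.2255  0.0497 -0.047 ] hold 0.086 f [-6.5 -0.1  1.2] last meas [-0.0537 -0.0544]
ref -0.047 pred th @4,8,12,16,24 [-0.06  -0.049 -0.048 -0.047 -0.047] om [0.023 0.016 0.001]
d=1.0: ty -2.5 mm ax -1.0 tz 0.0 mm
d=-1.5: ty 3.7 mm ax 1.5 tz 0.0 mm
d=0.6: ty -1.5 mm ax -0.6 tz 0.0 mm
```

```bash
python3 -m handwheel '[[0,-0.0025,0,-1,0,0,0.015],[0,-0.0025,0,-1,0,0,0.015],[0,-0.0025,0,-1,0,0,0.015],[0,-0.0025,0,-1,0,0,0.015]]' 25 >/dev/null; python3 mid.py
python3 -m handwheel '[[0,0.0035,0,1.4,0,0,0.015],[0,0.0035,0,1.4,0,0,0.015],[0,0.0035,0,1.4,0,0,0.015]]' 25 | tr '\n' ' '
python3 s2.py -0.047 0.3
```

```text
time: 19.0 tool_pos: [480.8, 130.8, 260.5] tcp_rot: [176.4, 0.2, 1.5] ft_force: [-6.3, -0.9, -0.8] finger_gap: 27.0 grip_force: 29.4 t 19.10 th -0.0455 om 0.0305 phi 0.075 rad 141.0 xo -157.3 resid [ 0.     -0.0001  0.0004 -0.0002 -0.0003  0.0002] c,kg,k,I,lag [-0.0104  0.41    0.2255  0.0497 -0.047 ] hold 0.085 f [-6.   0.6 -1.1] last meas [-0.0486 -0.0474]
ref -0.047 pred th @4,8,12,16,24 [-0.041 -0.046 -0.046 -0.047 -0.047] om [-0.009 -0.008 -0.   ]
d=-0.4: ty 1.0 mm ax 0.4 tz 0.0 mm
d=0.8: ty -2.0 mm ax -0.8 tz 0.0 mm
d=-0.3: ty 0.8 mm ax 0.3 tz 0.0 mm
```

```bash
python3 -m handwheel '[[0,0.001,0,0.4,0,0,0.015],[0,0.001,0,0.4,0,0,0.015],[0,0.001,0,0.4,0,0,0.015],[0,0.001,0,0.4,0,0,0.015]]' 25 >/dev/null; python3 mid.py
python3 -m handwheel '[[0,-0.002,0,-0.8,0,0,0.015],[0,-0.002,0,-0.8,0,0,0.015],[0,-0.002,0,-0.8,0,0,0.015]]' 25 | tr '\n' ' '
python3 s2.py -0.047 0.3
```

```text
time: 19.68 tool_pos: [480.8, 132.5, 260.4] tcp_rot: [175.6, 0.2, 1.4] ft_force: [-5.5, -0.0, -0.7] finger_gap: 27.0 grip_force: 29.3 t 19.78 th -0.0477 om -0.0091 phi 0.095 rad 140.9 xo -157.4 resid [ 0.0008  0.0002 -0.0007 -0.0003  0.0003 -0.    ] c,kg,k,I,lag [-0.0106  0.41    0.2255  0.0497 -0.0471] hold 0.086 f [-5.5 -0.5  0.1] last meas [-0.0469 -0.0472]
ref -0.047 pred th @4,8,12,16,24 [-0.049 -0.047 -0.047 -0.047 -0.047] om [0.003 0.002 0.   ]
d=-0.0: ty 0.0 mm ax 0.0 tz 0.0 mm
d=-0.2: ty 0.4 mm ax 0.2 tz 0.0 mm
d=0.1: ty -0.2 mm ax -0.1 tz 0.0 mm
```

```bash
python3 -m handwheel '[[0,0,0,0,0,0,0.015],[0,0,0,0,0,0,0.015],[0,0,0,0,0,0,0.015],[0,0,0,0,0,0,0.015],[0,0.0004,0,0.2,0,0,0.015],[0,0.0004,0,0.2,0,0,0.015],[0,0.0004,0,0.2,0,0,0.015]]' 25 | tr '\n' ' '
python3 s2.py -0.047 0.3
```

```text
time: 20.37 tool_pos: [480.8, 131.3, 260.5] tcp_rot: [176.2, 0.2, 1.4] ft_force: [-5.2, -1.0, -0.4] finger_gap: 27.0 grip_force: 29.4 t 20.47 th -0.0476 om -0.0011 phi 0.083 rad 141.0 xo -157.4 resid [-0.0008 -0.0003  0.0008  0.0006 -0.0001 -0.0002] c,kg,k,I,lag [-0.0106  0.41    0.2255  0.0497 -0.0471] hold 0.085 f [-5.3 -0.3 -0.7] last meas [-0.0474 -0.0474]
ref -0.047 pred th @4,8,12,16,24 [-0.048 -0.047 -0.047 -0.047 -0.047] om [0.001 0.001 0.   ]
d=0.1: ty -0.2 mm ax -0.1 tz 0.0 mm
d=-0.1: ty 0.3 mm ax 0.1 tz 0.0 mm
d=0.0: ty -0.1 mm ax -0.0 tz 0.0 mm
```

```bash
python3 -m handwheel '[[0,-0.0002,0,-0.1,0,0,0.015],[0,-0.0002,0,-0.1,0,0,0.015],[0,-0.0002,0,-0.1,0,0,0.015],[0,-0.0002,0,-0.1,0,0,0.015],[0,0.0003,0,0.1,0,0,0.015],[0,0.0003,0,0.1,0,0,0.015],[0,0,0,0,0,0,0.015],[0,0,0,0,0,0,0.015]]' 25 | tr '\n' ' '
python3 s2.py -0.047 0.3
```

```text
time: 21.13 tool_pos: [480.8, 131.6, 260.5] tcp_rot: [176.0, 0.2, 1.4] ft_force: [-5.9, -1.0, -0.7] finger_gap: 27.0 grip_force: 29.4 t 21.23 th -0.0474 om 0.0008 phi 0.086 rad 141.0 xo -157.3 resid [ 0.0003  0.0001 -0.0002 -0.0001 -0.0003  0.0003] c,kg,k,I,lag [-0.0103  0.41    0.2255  0.0497 -0.047 ] hold 0.084 f [-5.5  0.5 -0.7] last meas [-0.0472 -0.0478]
ref -0.047 pred th @4,8,12,16,24 [-0.047 -0.047 -0.047 -0.047 -0.047] om [0.001 0.    0.   ]
d=-0.0: ty 0.1 mm ax 0.0 tz 0.0 mm
d=0.0: ty -0.0 mm ax -0.0 tz 0.0 mm
d=0.0: ty -0.0 mm ax -0.0 tz 0.0 mm
```

```bash
python3 -m handwheel '[[0,0,0,0,0,0,0.015],[0,0,0,0,0,0,0.015],[0,0,0,0,0,0,0.015],[0,0,0,0,0,0,0.015],[0,0,0,0,0,0,0.015],[0,0,0,0,0,0,0.015]]' 25 | tr '\n' ' '
python3 s2.py -0.047 0.3
python3 - <<'E'
from h import *
p,d=r.snapshot('side'); L=loc(cloud('side',d)); cv2.imwrite('pics/fin.png',cv2.resize(p[120:250,350:420],None,fx=4,fy=4,interpolation=cv2.INTER_CUBIC))
for n,(xa,xb,za,zb,hw) in dict(ptr=(112,124,200,278,5),tab=(126,140,290,335,6)).items():
    m=(L[...,0]>xa)&(L[...,0]<xb)&(L[...,2]>za)&(L[...,2]<zb)&(abs(L[...,1])<60); m[:, :340]=0
    q=L[m]; q=q[np.argsort(q[:,1])]; 
    a=np.arctan2(q[:,1]+hw,q[:,2]-121); print(n,len(q),'front-face angle pctl 10,25,50',np.percentile(a,[10,25,50,75]).round(3))
E
```

```text
time: 21.73 tool_pos: [480.8, 131.6, 260.5] tcp_rot: [176.0, 0.2, 1.4] ft_force: [-5.7, -0.5, 0.7] finger_gap: 27.3 grip_force: 29.4 t 21.83 th -0.0474 om 0.0009 phi 0.086 rad 140.9 xo -157.4 resid [ 0.0001  0.0001 -0.0003  0.0003  0.0001 -0.0001] c,kg,k,I,lag [-0.0105  0.41    0.2255  0.0497 -0.047 ] hold 0.085 f [-5.4  0.6 -0.4] last meas [-0.0476 -0.0473]
ref -0.047 pred th @4,8,12,16,24 [-0.047 -0.047 -0.047 -0.047 -0.047] om [0. 0. 0.]
d=-0.0: ty 0.0 mm ax 0.0 tz 0.0 mm
d=0.0: ty -0.0 mm ax -0.0 tz 0.0 mm
d=-0.0: ty 0.0 mm ax 0.0 tz 0.0 mm
ptr 73 front-face angle pctl 10,25,50 [-0.061 -0.052 -0.04  -0.026]
tab 84 front-face angle pctl 10,25,50 [-0.053 -0.048 -0.041 -0.016]
```

View pics/fin.png

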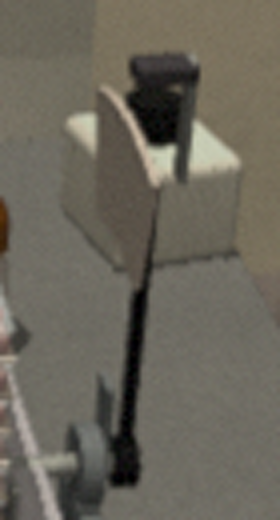

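Side crop: the pointer (130,350) and tab (185,130) point the same way; depth agrees within about 0.01 rad, and the hold exceeds 8 s. Now lowering.

```bash
python3 -m handwheel '[[0,0,0,0,0,0,0.015],[0,0,0,0,0,0,0.015]]' 25 | tr '\n' ' '
python3 s2.py -0.235 0.08
```

```text
time: 22.05 tool_pos: [480.8, 131.6, 260.4] tcp_rot: [176.0, 0.2, 1.4] ft_force: [-6.0, 0.6, -0.6] finger_gap: 26.8 grip_force: 29.4 t 22.15 th -0.0472 om 0.0010 phi 0.086 rad 141.0 xo -157.3 resid [-0.0002  0.0004  0.0001 -0.0001  0.0002 -0.0002] c,kg,k,I,lag [-0.0105  0.41    0.2255  0.0497 -0.047 ] hold 0.239 f [-5.9 -0.6 -0.4] last meas [-0.0475 -0.0471]
ref -0.047 pred th @4,8,12,16,24 [-0.06  -0.099 -0.126 -0.153 -0.207] om [-0.097 -0.099 -0.08 ]
d=-1.5: ty 3.7 mm ax 1.5 tz 0.0 mm
d=2.6: ty -6.4 mm ax -2.6 tz 0.1 mm
d=-0.6: ty 1.5 mm ax 0.6 tz 0.0 mm
```

```bash
python3 -m handwheel '[[0,0.0037,0,1.5,0,0,0.015],[0,0.0037,0,1.5,0,0,0.015],[0,0.0037,0,1.5,0,0,0.015],[0,0.0037,0,1.5,0,0,0.015]]' 25 | tr '\n' ' '
python3 s2.py -0.235 0.08
```

```text
time: 22.48 tool_pos: [481.2, 116.8, 260.9] tcp_rot: [-177.9, 0.2, 1.4] ft_force: [-5.6, 0.3, -2.2] finger_gap: 26.9 grip_force: 29.2 t 22.58 th -0.0695 om -0.1402 phi -0.024 rad 140.9 xo -157.4 resid [ 0.0001 -0.0001  0.0006  0.0004  0.0002 -0.0006] c,kg,k,I,lag [-0.0104  0.41    0.2255  0.0497 -0.0469] hold 0.238 f [-6.   0.7 -0.6] last meas [-0.058  -0.0625]
ref -0.077 pred th @4,8,12,16,24 [-0.115 -0.131 -0.158 -0.185 -0.235] om [-0.079 -0.062 -0.086]
d=3.8: ty -9.2 mm ax -3.8 tz 0.3 mm
d=-2.2: ty 5.4 mm ax 2.2 tz 0.1 mm
d=1.1: ty -2.6 mm ax -1.1 tz 0.0 mm
```

```bash
python3 -m handwheel '[[0,-0.0092,0.0003,-3.8,0,0,0.015],[0,-0.0092,0.0003,-3.8,0,0,0.015],[0,-0.0092,0.0003,-3.8,0,0,0.015],[0,-0.0092,0.0003,-3.8,0,0,0.015]]' 25 | tr '\n' ' '
python3 s2.py -0.235 0.08
```

```text
time: 22.92 tool_pos: [480.4, 153.3, 257.2] tcp_rot: [166.6, 0.2, 1.4] ft_force: [-2.9, -2.3, -7.8] finger_gap: 27.3 grip_force: 28.6 t 23.02 th -0.1174 om -0.0213 phi 0.254 rad 141.2 xo -157.3 resid [ 0.0004  0.0002  0.0004 -0.0002  0.0001 -0.0002] c,kg,k,I,lag [-0.0102  0.41    0.2255  0.0497 -0.047 ] hold 0.237 f [-1.8 -4.3 -3.2] last meas [-0.1128 -0.1156]
ref -0.107 pred th @4,8,12,16,24 [-0.125 -0.16  -0.185 -0.214 -0.235] om [-0.076 -0.094 -0.076]
d=-3.4: ty 8.2 mm ax 3.4 tz 0.2 mm
d=2.8: ty -6.8 mm ax -2.8 tz 0.2 mm
d=-0.5: ty 1.3 mm ax 0.5 tz 0.0 mm
```

```bash
python3 -m handwheel '[[0,0.0078,0.0002,3.2,0,0,0.015],[0,0.0078,0.0002,3.2,0,0,0.015],[0,0.0078,0.0002,3.2,0,0,0.015],[0,0.0078,0.0002,3.2,0,0,0.015]]' 25 | tr '\n' ' '
python3 s2.py -0.235 0.08
```

```text
time: 23.35 tool_pos: [481.1, 122.2, 261.3] tcp_rot: [179.8, 0.2, 1.5] ft_force: [-5.8, -0.7, -6.9] finger_gap: 26.9 grip_force: 28.6 t 23.45 th -0.1304 om -0.1201 phi 0.009 rad 141.2 xo -157.3 resid [-0.0001 -0.0006  0.0008  0.0008 -0.0003 -0.0003] c,kg,k,I,lag [-0.0098  0.4099  0.2255  0.0497 -0.0469] hold 0.235 f [-5.6  2.8 -4. ] last meas [-0.1207 -0.1247]
ref -0.137 pred th @4,8,12,16,24 [-0.173 -0.191 -0.218 -0.234 -0.235] om [-0.08  -0.069 -0.074]
d=3.8: ty -9.2 mm ax -3.8 tz 0.3 mm
d=-2.0: ty 5.0 mm ax 2.0 tz 0.1 mm
d=1.3: ty -3.3 mm ax -1.3 tz 0.0 mm
```

```bash
python3 -m handwheel '[[0,-0.0092,0.0003,-3.8,0,0,0.015],[0,-0.0092,0.0003,-3.8,0,0,0.015],[0,-0.0092,0.0003,-3.8,0,0,0.015],[0,-0.0092,0.0003,-3.8,0,0,0.015]]' 25 | tr '\n' ' '
python3 s2.py -0.235 0.06
```

```text
time: 23.78 tool_pos: [480.1, 158.5, 256.0] tcp_rot: [164.3, 0.2, 1.4] ft_force: [-4.4, -2.5, -7.8] finger_gap: 27.0 grip_force: 28.4 t 23.88 th -0.1784 om -0.0283 phi 0.292 rad 141.4 xo -157.4 resid [ 0.0009  0.0008 -0.0009 -0.001   0.0003  0.0003] c,kg,k,I,lag [-0.0099  0.41    0.2255  0.0497 -0.0469] hold 0.236 f [-3.1 -3.4 -2.2] last meas [-0.1734 -0.1767]
ref -0.167 pred th @4,8,12,16,24 [-0.184 -0.208 -0.226 -0.235 -0.235] om [-0.047 -0.072 -0.041]
d=-2.6: ty 6.3 mm ax 2.6 tz 0.1 mm
d=1.6: ty -3.9 mm ax -1.6 tz 0.1 mm
d=0.3: ty -0.7 mm ax -0.3 tz 0.0 mm
```

```bash
python3 -m handwheel '[[0,0.0054,0.0001,2.2,0,0,0.015],[0,0.0054,0.0001,2.2,0,0,0.015],[0,0.0054,0.0001,2.2,0,0,0.015],[0,0.0054,0.0001,2.2,0,0,0.015]]' 25 | tr '\n' ' '
python3 s2.py -0.235 0.06
```

```text
time: 24.22 tool_pos: [480.6, 137.0, 260.3] tcp_rot: [173.4, 0.2, 1.4] ft_force: [-5.9, -0.7, -4.4] finger_gap: 27.0 grip_force: 28.7 t 24.32 th -0.1856 om -0.0605 phi 0.117 rad 141.4 xo -157.4 resid [-0.0009 -0.001   0.0006  0.0007  0.0002 -0.0004] c,kg,k,I,lag [-0.0098  0.4099  0.2256  0.0497 -0.0469] hold 0.236 f [-6.2  1.1 -3.3] last meas [-0.1812 -0.1825]
ref -0.189 pred th @4,8,12,16,24 [-0.211 -0.229 -0.236 -0.235 -0.235] om [-0.071 -0.037 -0.005]
d=1.6: ty -3.9 mm ax -1.6 tz 0.1 mm
d=0.2: ty -0.4 mm ax -0.2 tz 0.0 mm
d=0.2: ty -0.5 mm ax -0.2 tz 0.0 mm
```

```bash
python3 -m handwheel '[[0,-0.0039,0.0001,-1.6,0,0,0.015],[0,-0.0039,0.0001,-1.6,0,0,0.015],[0,-0.0039,0.0001,-1.6,0,0,0.015],[0,-0.0039,0.0001,-1.6,0,0,0.015]]' 25 >/dev/null; python3 mid.py
python3 -m handwheel '[[0,0,0,0,0,0,0.015],[0,0,0,0,0,0,0.015]]' 25 >/dev/null
python3 s2.py -0.235 0.06
```

```text
t 24.92 th -0.2198 om 0.0048 phi 0.236 rad 141.4 xo -157.4 resid [ 0.0008  0.0009  0.0002 -0.0004 -0.0001 -0.0005] c,kg,k,I,lag [-0.01    0.4099  0.2256  0.0497 -0.047 ] hold 0.236 f [-5.8 -0.9 -1.1] last meas [-0.2188 -0.2195]
ref -0.212 pred th @4,8,12,16,24 [-0.223 -0.235 -0.234 -0.235 -0.235] om [-0.036 -0.013  0.002]
d=-0.9: ty 2.2 mm ax 0.9 tz 0.0 mm
d=1.6: ty -4.0 mm ax -1.6 tz 0.1 mm
d=-0.9: ty 2.3 mm ax 0.9 tz 0.0 mm
```

```bash
python3 -m handwheel '[[0,0.0059,0.0001,2.4,0,0,0.015],[0,0.0059,0.0001,2.4,0,0,0.015],[0,0.0059,0.0001,2.4,0,0,0.015],[0,0.0059,0.0001,2.4,0,0,0.015],[0,0.0059,0.0001,2.4,0,0,0.015],[0,0.0059,0.0001,2.4,0,0,0.015],[0,0.0059,0.0001,2.4,0,0,0.015],[0,0.0059,0.0001,2.4,0,0,0.015]]' 25 >/dev/null
python3 -m handwheel '[[0,0.0059,0.0001,2.4,0,0,0.015],[0,0.0059,0.0001,2.4,0,0,0.015],[0,0.0059,0.0001,2.4,0,0,0.015],[0,0.0059,0.0001,2.4,0,0,0.015],[0,0.0059,0.0001,2.4,0,0,0.015],[0,0.0059,0.0001,2.4,0,0,0.015],[0,0.0059,0.0001,2.4,0,0,0.015],[0,0,0,0,0,0,0.015]]' 25 | tr '\n' ' '
python3 - <<'E'
from h import *
print(theta()[:3],phim(r.sense())); need(-.447,141,-157)
E
```

```text
time: 26.25 tool_pos: [482.3, 64.4, 250.1] tcp_rot: [-157.1, 0.1, 1.3] ft_force: [-4.8, 5.5, -6.2] finger_gap: 27.3 grip_force: 28.4 (26.25, np.float64(-0.21966772384043293), np.int64(2073)) (np.float64(-0.39705430973834877), np.float64(141.19044087136237), np.float64(-157.45127986073885))
t 26.3 tcp [482.3  65.  250.2] [-1.571e+02  1.000e-01  1.300e+00] shift mm [0.5 7.  0.4] turn [ 2.76  0.08 -0.15] target [482.9  58.6 247.1] f [-6.28  4.07 -5.08]
```

```bash
python3 -m handwheel '[[0,0.0035,0,1.4,0,0,0.015],[0,0.0035,0,1.4,0,0,0.015],[0,0,0,0,0,0,0.015],[0,0,0,0,0,0,0.0854],[0,0,0,0,0,0,0.0854],[0,0,0,0,0,0,0.0854],[0,0,0,0,0,0,0.0854],[0,0,0,0,0,0,0.0854]]' 25 >/dev/null
python3 -m handwheel '[[0,0,0,0,0,0,0.0854],[0,0,0,0,0,0,0.0854],[0,0,0,0,0,0,0.0854],[0,0,0,0,0,0,0.0854],[0,0,0,0,0,0,0.0854],[0,0,0,0,0,0,0.0854]]' 25 | tr '\n' ' '
python3 -m handwheel '[[0,0,-0.005,0,0,0,0.0854],[0,0,-0.012,0,0,0,0.0854],[0,0,-0.02,0,0,0,0.0854],[0,0,-0.02,0,0,0,0.0854],[0,0,-0.02,0,0,0,0.0854],[0,0,-0.02,0,0,0,0.0854],[0,0,-0.01,0,0,0,0.0854],[0,0,0,0,0,0,0.0854]]' 25 | tr '\n' ' '
python3 - <<'E'
from h import *
print(theta()[:2],theta()[:2]); p,d=r.snapshot('side'); cv2.imwrite('pics/end.png',p)
E
```

```text
time: 27.47 tool_pos: [482.9, 60.5, 248.0] tcp_rot: [-154.5, 0.2, 1.5] ft_force: [-0.2, 0.0, -0.2] finger_gap: 85.5 grip_force: 0.0 time: 28.13 tool_pos: [485.5, 13.2, 347.8] tcp_rot: [-154.7, -0.1, 1.4] ft_force: [0.3, -0.1, 0.6] finger_gap: 85.2 grip_force: 0.0 (28.1333, np.float64(-0.22024089890124768)) (28.1833, np.float64(-0.2198178283717421))
```

View pics/end.png

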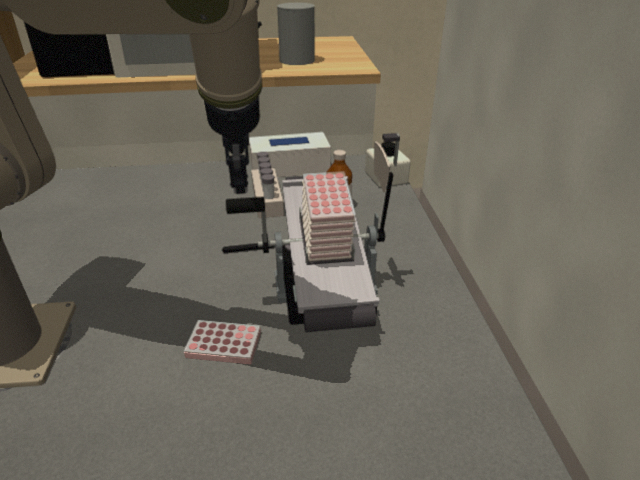

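The grip is free at (245,205), the gripper is clear above it at (238,170), the tray is at rest on its starting stop, and the plate (222,341) and pen are where they were.

```bash
python3 -c "
from bench import r
print(r.hand_in())"
```

```text
the job is handed in; nothing more can be done
None
```

The job is handed in, with no verdict shown: by my camera measurements the pointer stayed within about 0.03 rad of the index (measured at about −0.047 rad) for over 9 s, then I lowered the tray gently onto its starting stop and released the lever, and the plate and pen look undisturbed.

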